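# Stow the spare bulb under the lamp bracket

### The arm

A 7-joint arm with a two-finger parallel gripper is mounted at the origin on the work surface. World frame = base frame: x ahead of the robot, y to its left, z up, the work surface at z = 0. Lengths are in m, angles in rad, forces in N, time in s.
With the tool pointing down it reaches from about 0.4 to 0.9 m from the base axis. Payload 5.6 kg.
Tool frame: the origin (TCP) lies midway between the tips of the shut fingers; the grasp point (between the pads) lies 19 mm behind it (grip_point_offset is the distance from the TCP to the grasp point, in m); z points along the fingers, y is the line along which they close (so a half turn about z gives the same grasp; the last joint's range is limited). The gripper opens to 92 mm and grips with 3 to 60 N. Pads are 20 mm wide; open, the fingers measure 128 mm over their backs; the gripper's body (75 mm by 189 mm) begins 69 mm behind the grasp point.
Start: joints at [-1.34, 0.468, -0.012, 1.603, 0.006, 1.071, -0.056], TCP at [0.176, 0.626, 0.215] pointing down, gripper open.
Joint ranges: [-2.53, 2.53], [-0.31, 2.02], [-1.57, 1.55], [0.28, 2.44], [-1.29, 4.43], [0.15, 1.84], [-2.92, 2.92]. Speed limits (rad/s): [2.57, 2.57, 3.14, 3.14, 3.14, 3.14, 3.14].

### API

Orientations are given as a unit quaternion [w, x, y, z].
In Python, from workcell import * gives the robot as it stands. The module is installed in compiled form; this text tells all that it offers.
- The arm moves only by the tool drive_tool, never from a script. Its argument "moves" is a list of rows, each an object with "grip": the opening, from 0 (shut) to 1 (fully open); "translation": the shift along the tool's x, y, z in cm, a list of three; "rot": the turn, a rotation vector about the tool's x, y, z in degrees, a list of three. A call has 1 to 8 rows; each row is the pose to reach, as a shift and turn from the pose commanded when the call began, along the tool's axes at that moment; what a row does not reach only later rows make up. A row lasts 1/8 s, in which the tool goes at most 62.5 mm and 10.7 degrees, less where a joint would pass 70% of its speed; a pose out of reach is approached as far as the arm can. A call with a gripper value outside its range is refused whole. The fingers move at their own pace and stop on an object; the grip force is fixed at half the most. Time passes only in rows, so rows that repeat a pose let the fingers close. It gives the time, the measured TCP pose, the force, the opening and the grip force at its end, in the units of the state.
- get_state(): the state, without advancing time (a new reading comes with each control period).
- camera(name): name is "scene" or "top" or "wrist"; returns the picture (420x560x3 uint8, red, green, blue); there is no depth.
- get_calibration(name): a dict with "fx", "fy", "cx", "cy" (pixels), "R" (3x3) and "t" (3): a world point X has camera coordinates R X + t. Camera axes: x right, y down, z forward; pixel columns grow to the right and rows downward; lengths in m; the calibration is good to about 2 mm. A picture is of the moment at which its call begins: read the wrist's pose just before it. get_calibration takes no time and is no camera call; for the wrist camera it gives the pose at the moment of the call.
- sign_off(): hands the job in; it is judged then, once.
The state is a dict: "time": time; "joint_positions": joint angles; "qd": joint speeds; "joint_efforts": joint torques, N m; "position": TCP position; "orientation": TCP orientation; "ft_force": force on the tool from outside, world axes, zero at the start; "wrist_torque": the same for the moment, N m; "grip_width": finger opening in m; "finger_force": force on a finger pad.
Only numpy, scipy, OpenCV 4.12 (cv2) and the standard library are available. Lean on these libraries where they do the work, as an engineer would, in place of code of your own. Each camera call takes 0.05 s, during which the arm holds its last target. There are 200 camera calls.

### The job

Put away the frosted bulb that stands in the yellow insulator as the spare lamp: grip the glass lightly, stand it upright, cap down, in the bore of the green keeper under the bayonet socket, and lower it all the way home before you let go. Then swing the wire guard over it and press its red tab down until the catch snaps and holds the guard shut. Leave everything else where it stands.

Things in the scene. Friction and masses are not known exactly. Their poses are not given: they have to be found in the camera images.
- bulb_yellow: The bulb to stow: frosted glass with a brass bayonet cap, 105 mm long, about 45 g, standing upright, cap down, in the hole (28 mm deep, 25 mm wide) of the yellow insulator. Origin: centre of the cap's flat end, its lowest point; z runs up its axis. The cap is 22 mm wide up to 31 mm and its end narrows to 15 mm over the last 6 mm; the neck widens from 25 mm there to 48 mm at 58 mm.
- bulb_globe (a point): Centre of that bulb's globe, a ball 60 mm wide, 75 mm above the bulb's origin: the place to grip it. The glass cracks if squeezed with more than 80 N a finger.
- insulator_yellow: Yellow ceramic reel insulator, 72 mm wide, 50 mm tall, 450 g, loose on the deck. Origin: centre of its underside.
- keeper: Spare-bulb keeper, fixed: dark foot plate (240 x 230 x 6 mm), green block 100 x 100 mm with its top 50 mm above the deck and a bore in its middle; wire guard hinged on its +y side, spring catch on its -y side. At x 100, y -85 mm a 22 mm conduit post rises; its arm, 360 mm up, carries the socket. Origin: on the deck under the bore's axis; x to the back, away from the robot, y left, z up.
- bore (a point): Centre of the bore's floor, in the keeper at (0, 0, 22) mm; axes as the keeper's. The bore is 24.5 mm wide and 28 mm deep, its mouth 50 mm above the deck. A bulb standing home has its origin here, its globe's centre 97 mm and its top 127 mm above the deck.
- socket_mouth (a point): Centre of the lower end of the brass bayonet socket (49 mm wide, 52 mm tall) that hangs over the bore, in the keeper at (-15, 0, 302) mm, so 302 mm above the deck. Over the bore there is room only for a tool that leans towards the keeper's open front (-x), clear of the socket.
- guard (a joint): Angle of the wire guard (rad): 0 fully shut, 2 as far open as it goes, leaning out over the keeper's +y side. Stiff hinge (0.16 N m): it stays where it is left. Coming down, it meets the spring catch at about 0.1 rad; about 15 to 20 N down on the tab pushes it past, and it then snaps shut and stays below 0.02 rad; if not pushed past, it stays above 0.05.
- guard_hinge (a point): Middle of the guard's hinge line, in the keeper at (0, 58, 55) mm; the line runs along the keeper's x. The guard is a basket of 5 mm wire, 75 mm long in x, 116 mm from the hinge line to its free edge, 80 mm deep (top 137 mm above the deck when shut), its free side sloping in by 38 mm. Its axes turn with it: y from the free edge to the hinge line, z out of its outer side (up when shut).
- guard_tab (a point): Centre of the outer (upper when shut) face of the red press tab on the guard's free edge: a steel plate 120 (x) x 30 (y) x 4 mm, 131 mm from the hinge line; axes as the guard's. Shut, it is at (0, -73, 57) mm in the keeper; opened by an angle a, at y = 58 - 131 cos a + 2 sin a, z = 55 + 131 sin a + 2 cos a mm.
- bulb_brown: A bulb of the same kind standing in the brown insulator; leave it. Origin as for the bulb to stow.
- bulb_white: A bulb of the same kind standing in the white insulator; leave it. Origin as for the bulb to stow.
- insulator_brown: Brown ceramic reel insulator, 72 mm wide, 50 mm tall; leave it. Origin: centre of its underside.
- insulator_white: White ceramic reel insulator, 72 mm wide, 50 mm tall; leave it. Origin: centre of its underside.
- dish: Chrome reflector dish lying open side up, 130 mm wide, 50 mm tall; leave it. Origin: centre of its underside.
- torch: Black iron torch body standing on its head, 58 mm wide at the foot, 172 mm tall; leave it. Origin: centre of its underside.
- grease_tin: Blue tin, 72 mm wide, 80 mm tall; leave it. Origin: centre of its underside.
- wrench: Steel wrench lying flat, 180 mm long; leave it. Origin: underside, near its middle.
Not all that is in view belongs to the job. Leave any pink or purple look-alike of the bulb_yellow alone.

How it is judged:
On the way, in this order (a step that is already met when the one before it is completed fails the run):
1. the bulb is lowered upright into the bore, to within 10 mm of its floor, while still held by the fingers and with the guard open (more than 0.6 rad) (horizontal distance between bulb_yellow and bore below 0.006 m and z of bulb_yellow in the frame of bore below 0.01 m and angle between bulb_yellow's own z axis and vertical below 0.25 rad and contact force between bulb_yellow and the fingers above 0.5 N and value of joint guard above 0.6 rad), for 0.1 s.
2. the guard is shut past its catch (below 0.04 rad) over the bulb standing in the bore (value of joint guard below 0.04 rad and horizontal distance between bulb_yellow and bore below 0.006 m and z of bulb_yellow in the frame of bore below 0.004 m), for 0.2 s.
At the end, for the whole second after the job is handed in: The guard is held shut by its catch (below 0.04 rad), and beneath it the bulb from the yellow insulator stands at rest in the keeper's bore: cap end within 4 mm of the bore's floor and 6 mm of its axis, tilted less than 0.15 rad (all of step 2 and z of bulb_yellow in the frame of bore above -0.004 m and angle between bulb_yellow's own z axis and vertical below 0.15 rad and linear speed of bulb_yellow below 0.03 m/s); the robot touches nothing.
It fails at once if the bulb is squeezed with more than 80 N by each finger (160 N over both) (contact force between bulb_yellow and the fingers above 160 N).
It fails at once if another bulb, an insulator, the dish, the torch body, the tin or the wrench is moved more than 30 mm (distance of any of bulb_brown, bulb_white, insulator_yellow, insulator_brown, insulator_white, dish, torch, grease_tin, wrench from where it was at the start of the episode above 0.03 m).
It also fails if it takes over 54 s, if anything falls off the work surface, if the arm or the gripper's body presses on something with over 40 N, if the wrist force passes 120 N, or if a joint passes its speed limit or range.

## Working session

There is one attempt and no reset: what is moved stays moved. The work goes in short steps, Python scripts to look and compute and a tool call to move; the robot and the scene stay as the last step left them, time stands still between calls to the robot, and variables do not carry over. Pictures are saved under pics/ and viewed, at most 10 in all, crops included, and the job is handed in when it is done.

Besides the shell and the picture viewer there is one more tool, called after "Emit:" as name(argument=value, ...) on one line, values as JSON. drive_tool: Moves the arm, as the interface text tells. Its arguments: {"type":"object","properties":{"moves":{"type":"array","items":{"type":"object","properties":{"grip":{"type":"number"},"translation":{"type":"array","items":{"type":"number"}},"rot":{"type":"array","items":{"type":"number"}}}}}},"required":["moves"]}

```bash
mkdir -p pics
cat > h.py <<'E'
from workcell import *
import numpy as np, cv2, json
from scipy.spatial.transform import Rotation as Ro
def snap(n,f):
    c=get_calibration(n); im=camera(n); cv2.imwrite('pics/'+f,im[:,:,::-1]); json.dump({k:np.array(v).tolist() for k,v in c.items()},open('pics/'+f+'.json','w')); return im
def cal(f): return {k:np.array(v) for k,v in json.load(open('pics/'+f+'.json')).items()}
def ray(f,p):
    c=cal(f); d=np.array([(p[0]-c['cx'])/c['fx'],(p[1]-c['cy'])/c['fy'],1]); R=c['R']
    d=R.T@d; return -R.T@c['t'], d/np.linalg.norm(d)
def tri(*obs):
    A=0;b=0
    for f,p in obs:
        o,d=ray(f,p); P=np.eye(3)-np.outer(d,d); A=A+P; b=b+P@o
    X=np.linalg.solve(A,b); return X
def proj(f,X):
    c=cal(f); q=c['R']@np.array(X)+c['t']; return c['fx']*q[0]/q[2]+c['cx'],c['fy']*q[1]/q[2]+c['cy']
def atz(f,p,z):
    o,d=ray(f,p); return o+d*(z-o[2])/d[2]
def rel(pos,R):
    "print move from the current pose to pos,R(3x3)"
    s=get_state(); R0=Ro.from_quat(np.roll(s['orientation'],-1))
    print('t cm',np.round(R0.inv().apply(np.array(pos)-s['position'])*100,2),'rot',np.round((R0.inv()*Ro.from_matrix(R)).as_rotvec(degrees=True),1))
E
python3 - <<'E'
from h import *
a=snap('scene','s0.png');b=snap('top','t0.png')
cv2.imwrite('pics/s0b.png',cv2.resize(a,(800,600))[:,:,::-1]);cv2.imwrite('pics/t0b.png',cv2.resize(b,(800,600))[:,:,::-1])
s=get_state();print(s['position'],s['orientation'],s['time'])
for n in('s0.png','t0.png'):
    c=cal(n);print(n,-c['R'].T@c['t'],c['R'].round(2).tolist(),c['fx'])
E
```

```text
[0.17566663 0.62530153 0.21376117] [-6.21929560e-05  1.36489135e-01  9.90641276e-01 -7.58645865e-04] 0.1
s0.png [ 1.39026566 -0.41351984  1.40121746] [[0.46, 0.89, -0.0], [0.69, -0.36, -0.62], [-0.55, 0.29, -0.78]] 535.8007302183502
t0.png [0.40746629 0.02815579 1.92967289] [[0.01, -1.0, 0.01], [-1.0, -0.01, -0.06], [0.06, -0.01, -1.0]] 535.5719940008833
```

View pics/s0b.png

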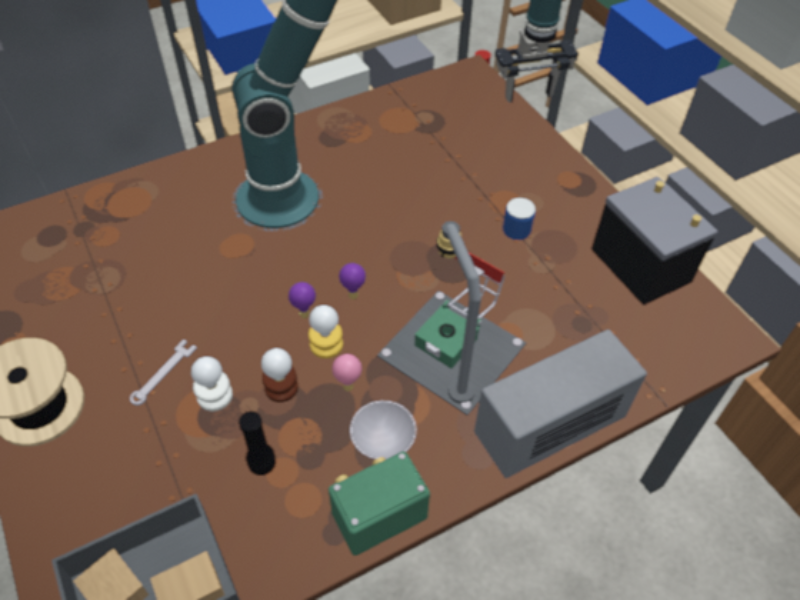

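View pics/t0b.png

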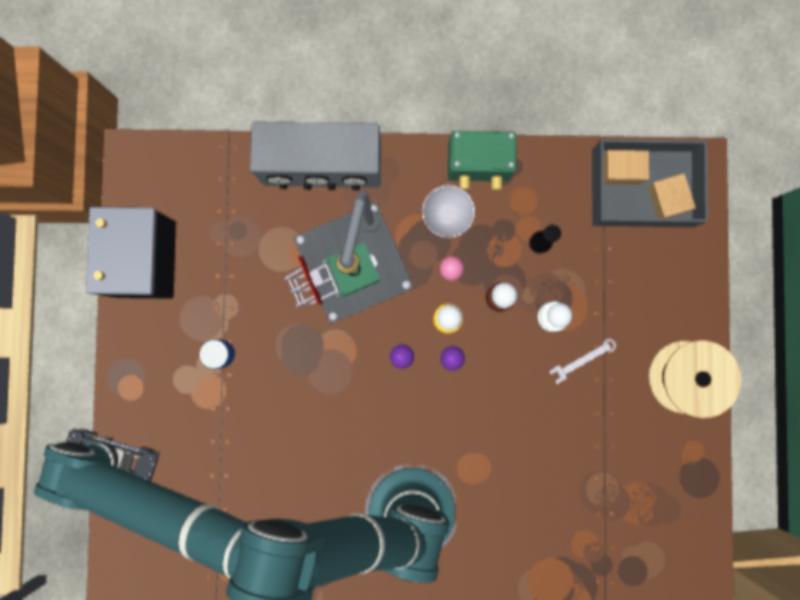

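The scene view shows the yellow-insulator bulb at (324,319). The keeper's block is near (447,332), with the guard open towards the left in the top view. The top view has the bulb at (448,318) and the foot plate's screws at (301,240), (374,208), (406,285) and (333,317). The pink and purple look-alikes stand close to the bulb. Next I'll enlarge both.

Run:
```python
from h import *
s=cv2.imread('pics/s0.png')[190:290,200:380]; t=cv2.imread('pics/t0.png')[135:235,190:370]
o=np.vstack([cv2.resize(s[:,:],(800,444),interpolation=3)[:300],cv2.resize(t,(800,444),interpolation=3)[:300]])
a=cv2.imread('pics/s0.png')[205:280,205:275]; b=cv2.imread('pics/s0.png')[150:285,260:380]
o=np.hstack([cv2.resize(cv2.imread('pics/s0.png')[150:290,205:375],None,fx=2.35,fy=2.35,interpolation=2),cv2.resize(cv2.imread('pics/t0.png')[135:275,190:360],None,fx=2.35,fy=2.35,interpolation=2)])
print(o.shape);cv2.imwrite('pics/c1.png',o)
print('globe',tri(('s0.png',(226.8,223.3)),('t0.png',(313.6,222.6))))
for p in((301,240),(374,208),(406,285),(333,317)): print(atz('t0.png',np.array(p)*.7,.006))
for p in((440,296),(517,342),(466,404),(386,352)): print(atz('s0.png',np.array(p)*.7,.006))
for n,p in(('purp',(402,356)),('purp2',(453,358)),('pink',(451,268)),('brown',(504,295)),('white',(556,316)),('dish',(448,211)),('tin',(215,353))): print(n,atz('t0.png',np.array(p)*.7,.09))
```

```text
(329, 800, 3)
globe [ 0.47738227 -0.08211748  0.0983459 ]
[0.67313284 0.28510351 0.006     ]
[0.75739255 0.101835   0.006     ]
[0.56245839 0.01818685 0.006     ]
[0.47940097 0.20063157 0.006     ]
[0.47831197 0.20806654 0.006     ]
[0.66942746 0.29324115 0.006     ]
[0.75093192 0.11138954 0.006     ]
[0.55802442 0.02461373 0.006     ]
purp [0.38482617 0.02607866 0.09      ]
purp2 [ 0.38153742 -0.09629419  0.09      ]
pink [ 0.59831607 -0.08960737  0.09      ]
brown [ 0.53457169 -0.21810621  0.09      ]
white [ 0.48546922 -0.34376668  0.09      ]
dish [ 0.73725969 -0.08110877  0.09      ]
tin [0.38651805 0.47361309 0.09      ]
```

View pics/c1.png

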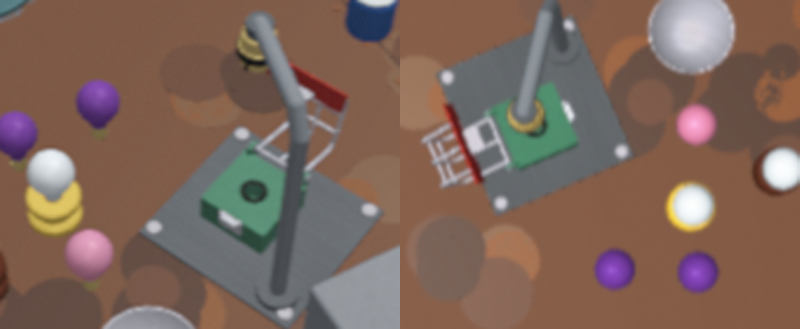

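```bash
cat >> h.py <<'E'
def Rt(h,a):
    h,a=np.radians([h,a]); z=np.array([np.cos(h)*np.sin(a),np.sin(h)*np.sin(a),-np.cos(a)]); y=np.array([np.sin(h),-np.cos(h),0]); return np.c_[np.cross(y,z),y,z]
E
python3 - <<'E'
from h import *
print('tab',tri(('s0.png',(341,187.4)),('t0.png',(216.8,195.9))))
c=get_calibration('wrist');R=np.array(c['R']);s=get_state();R0=Ro.from_quat(np.roll(s['orientation'],-1))
print('cam in tool',R0.inv().apply(-R.T@c['t']-s['position']),'cam z in tool',R0.inv().apply(R[2]),c['fx'])
print('cam x in tool',R0.inv().apply(R[0]))
rel((.38,.12,.42),Rt(24,0)); rel((.38,.10,.40),Rt(24,25))
E
```

```text
tab [0.56335587 0.25020483 0.17169667]
cam in tool [ 0.06741945 -0.00061697 -0.17044792] cam z in tool [-2.42451983e-01 -1.57675889e-04  9.70163394e-01] 347.1402757539192
cam x in tool [8.72268034e-05 9.99999979e-01 1.84323794e-04]
t cm [-33.34 -43.15 -20.56] rot [-0.000e+00  1.000e-01  1.403e+02]
t cm [-33.88 -45.08 -18.55] rot [-30.5  11.1 137.5]
```

```bash
sed -i 's/y=np.array(\[np.sin(h),-np.cos(h),0\])/y=np.array([-np.sin(h),np.cos(h),0])/' h.py
python3 - <<'E'
from h import *
rel((.36,.10,.42),Rt(24,0)); rel((.36,.10,.42),Rt(24,20))
E
```

```text
t cm [-31.95 -45.62 -20.55] rot [ -0.1  -0.  -39.7]
t cm [-31.95 -45.62 -20.55] rot [ -7.  -19.2 -39.3]
```

Emit:
drive_tool(moves=[{"grip": 1, "translation": [-2, -3, -6], "rot": [0, 0, -5]}, {"grip": 1, "translation": [-5, -7, -10], "rot": [0, 0, -10]}, {"grip": 1, "translation": [-9, -11, -13], "rot": [0, 0, -15]}, {"grip": 1, "translation": [-13, -16, -16], "rot": [0, 0, -20]}, {"grip": 1, "translation": [-17, -21, -18], "rot": [0, 0, -25]}, {"grip": 1, "translation": [-20, -26, -20], "rot": [0, 0, -30]}, {"grip": 1, "translation": [-23, -31, -20.5], "rot": [0, 0, -35]}, {"grip": 1, "translation": [-26, -36, -20.5], "rot": [0, 0, -39.7]}])

```text
time: 1.1
position: [0.3258, 0.2191, 0.4197]
orientation: [0.001, -0.209, 0.978, 0.0]
ft_force: [1.2, -0.5, -0.1]
grip_width: 0.0919
finger_force: 0.0
```

Run:
```python
from h import *
s=get_state();print(s['time'],s['position'],s['joint_positions'])
rel((.36,.10,.42),Rt(24,0)); rel((.36,.10,.42),Rt(24,20))
```

```text
1.1 [0.32581138 0.21907799 0.41968602] [-0.89248666 -0.16293182  0.18504482  1.87980992  0.03005307  1.4206863
  1.27822597]
t cm [  1.75 -12.26  -0.04] rot [0.  0.1 0.2]
t cm [  1.75 -12.26  -0.04] rot [  0.1 -19.9   0.2]
```

Emit:
drive_tool(moves=[{"grip": 1, "translation": [1, -4, 0], "rot": [0, -5, 0]}, {"grip": 1, "translation": [1.7, -9, 0], "rot": [0, -12, 0]}, {"grip": 1, "translation": [1.75, -12.3, 0], "rot": [0, -20, 0]}, {"grip": 1, "translation": [1.75, -12.3, 0], "rot": [0, -20, 0]}, {"grip": 1, "translation": [1.75, -12.3, 0], "rot": [0, -20, 0]}])

```text
time: 1.72
position: [0.3628, 0.1392, 0.4055]
orientation: [0.111, -0.212, 0.97, 0.043]
ft_force: [-0.3, 0.2, -0.5]
grip_width: 0.0919
finger_force: 0.0
```

Run:
```python
from h import *
s=get_state();print(s['time'],s['position'],s['joint_positions'],s['qd'].round(3) if hasattr(s['qd'],'round') else s['qd'])
a=snap('wrist','w1.png');cv2.imwrite('pics/w1b.png',cv2.resize(a,(800,600),interpolation=2)[:,:,::-1])
```

```text
1.725 [0.3627553  0.13921484 0.40551294] [ 0.04194507 -0.29537751 -0.33996329  2.01748057 -0.17752884  1.17906093
  1.75533447] [ 1.795 -0.055 -1.094  0.145 -0.545 -0.384  0.883]
```

View pics/w1b.png

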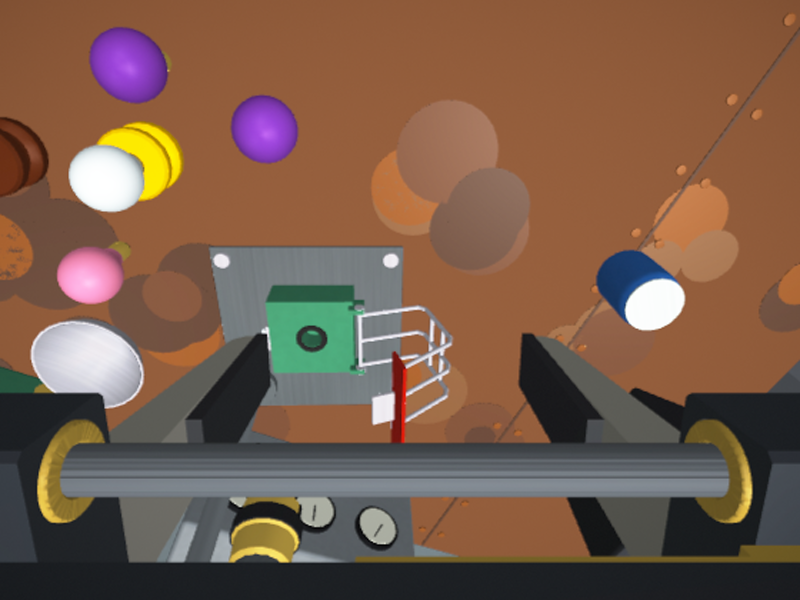

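The wrist view shows the bore mouth at (312,338), the globe at (107,178), the insulator at (145,160), and two foot screws at (222,261) and (391,261). The guard is open on the right.

Run:
```python
from h import *
P=lambda *p:np.array(p)*.7
print('bore',atz('w1.png',P(312,338),.05), atz('s0.png',(312.7,231.3),.05),tri(('w1.png',P(312,338)),('s0.png',(312.7,231.3))))
print('screws',atz('w1.png',P(222,261),.006),atz('w1.png',P(391,261),.006))
print('globe',tri(('w1.png',P(107,178)),('s0.png',(226.8,223.3)),('t0.png',(313.6,222.6))),tri(('w1.png',P(107,178)),('t0.png',(313.6,222.6))))
s=get_state();print(s['time'],s['position'],s['joint_positions'].round(2) if hasattr(s['joint_positions'],'round') else s['joint_positions'])
rel((.34,-.10,.35),Rt(0,25))
```

```text
bore [0.59690267 0.15286269 0.05      ] [0.5958499  0.15340171 0.05      ] [0.59637129 0.15288058 0.05090256]
screws [0.56602111 0.02221484 0.006     ] [0.48392786 0.20667559 0.006     ]
globe [ 0.47761319 -0.08253843  0.09935402] [ 0.47695189 -0.08276648  0.10084079]
1.775 [0.36396689 0.13440242 0.40403201] [ 0.06 -0.3  -0.34  2.02 -0.18  1.18  1.76]
t cm [ 12.59 -20.56   1.83] rot [  9.8 -11.9  22.3]
```

Run:
```python
from h import *
rel((.405,-.0825,.26),Rt(0,30)); rel((.405,-.0825,.18),Rt(0,45))
```

```text
t cm [  8.19 -21.95  12.08] rot [ 10.8 -16.8  21.9]
t cm [ 10.05 -22.23  19.86] rot [ 13.7 -31.6  20.5]
```

Emit:
drive_tool(moves=[{"grip": 1, "translation": [2, -4, 3], "rot": [3, -4, 5]}, {"grip": 1, "translation": [4, -8, 6], "rot": [6, -8, 11]}, {"grip": 1, "translation": [6, -13, 9], "rot": [8, -12, 16]}, {"grip": 1, "translation": [7, -18, 11], "rot": [10, -15, 20]}, {"grip": 1, "translation": [8.2, -22, 12.1], "rot": [10.8, -16.8, 21.9]}, {"grip": 1, "translation": [8.2, -22, 12.1], "rot": [10.8, -16.8, 21.9]}, {"grip": 1, "translation": [8.2, -22, 12.1], "rot": [10.8, -16.8, 21.9]}])

```text
time: 2.65
position: [0.4065, -0.076, 0.2613]
orientation: [0.258, -0.006, 0.966, 0.003]
ft_force: [0.4, 0.7, -0.4]
grip_width: 0.0917
finger_force: 0.0
```

Run:
```python
from h import *
s=get_state();print(s['time'],s['position'],s['joint_positions'],s['qd'])
rel((.405,-.0825,.26),Rt(0,30)); rel((.405,-.0825,.18),Rt(0,45))
```

```text
2.65 [ 0.40651322 -0.07598304  0.26127721] [ 0.34613509 -0.26807752 -0.13302762  2.42213347 -0.31501196  0.49325265
  2.03333123] [ 0.00514045 -0.00722309 -0.02323679 -0.00765236 -0.00247788 -0.00459069
  0.00620191]
t cm [ 0.2  -0.65  0.03] rot [ 0.5 -0.1  0.6]
t cm [ 4.19 -0.67  6.96] rot [  0.6 -15.1   0.5]
```

Run:
```python
from h import *
G=np.array([.4775,-.0825,.098])
for h,a in((-30,35),(-60,45)):
    R=Rt(h,a); rel(G-R[:,2]*.14+[0,0,.04 if h>-50 else 0],R)
```

```text
t cm [0.27 3.36 0.85] rot [16.6 -5.  25.9]
t cm [1.26 7.88 6.71] rot [ 37.2 -13.7  48.3]
```

Emit:
drive_tool(moves=[{"grip": 1, "translation": [0, 1.5, 0], "rot": [5, -1, 8]}, {"grip": 1, "translation": [0, 2.5, 0.5], "rot": [11, -3, 17]}, {"grip": 1, "translation": [0.3, 3.4, 0.85], "rot": [16.6, -5, 26]}, {"grip": 1, "translation": [0.5, 5, 2.5], "rot": [23, -8, 33]}, {"grip": 1, "translation": [1, 6.5, 4.5], "rot": [30, -11, 41]}, {"grip": 1, "translation": [1.26, 7.9, 6.7], "rot": [37.2, -13.7, 48.3]}, {"grip": 1, "translation": [1.26, 7.9, 6.7], "rot": [37.2, -13.7, 48.3]}, {"grip": 1, "translation": [1.26, 7.9, 6.7], "rot": [37.2, -13.7, 48.3]}])

```text
time: 3.65
position: [0.4045, -0.011, 0.2289]
orientation: [0.315, 0.386, 0.855, -0.144]
ft_force: [-7.0, 60.7, -23.1]
grip_width: 0.0918
finger_force: 0.0
```

Run:
```python
from h import *
s=get_state();print(s['time'],s['position'],s['joint_positions'],s['qd'].round(3) if hasattr(s['qd'],'round') else s['qd'])
a=snap('wrist','w2.png');cv2.imwrite('pics/w2b.png',cv2.resize(a,(800,600),interpolation=2)[:,:,::-1])
G=np.array([.4775,-.0825,.098])
R=Rt(-60,45); rel(G+R[:,2]*.019,R);print(np.array(proj('w2.png',G))/.7)
```

```text
3.65 [ 0.40447579 -0.01100379  0.22892705] [ 1.21740968 -0.30774596 -1.56998277  2.3748396   0.64638606  0.61777145
 -0.17453122] [ 0.207 -0.    -0.036 -0.24   0.72   1.113 -2.159]
t cm [ 1.01  0.67 18.46] rot [ 7.4 -4.2  7.7]
[405.93345653 257.21879168]
```

View pics/w2b.png

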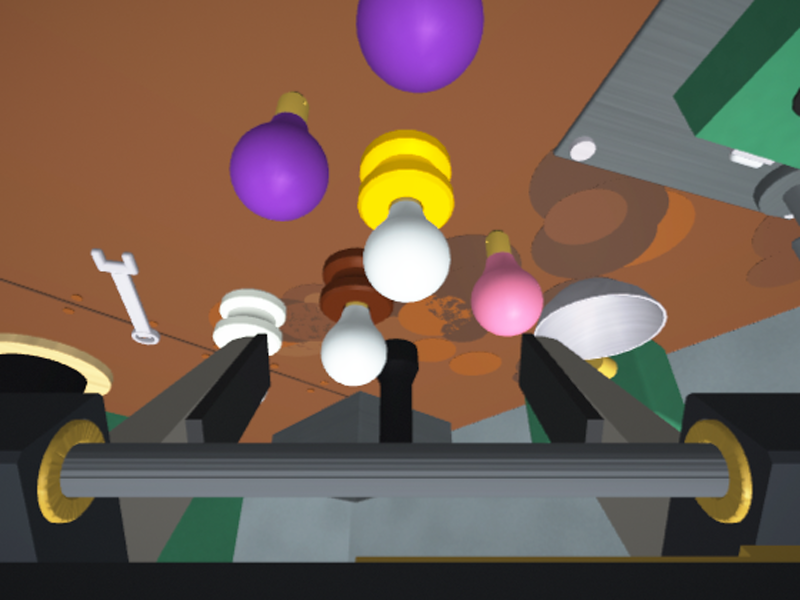

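The globe is at (407,258), within 1 px of the predicted position, so the measurement holds. The arm has swung its elbow and hasn't settled yet, so I'll hold gently.

Emit:
drive_tool(moves=[{"grip": 1, "translation": [0, 0, 0], "rot": [0, 0, 0]}, {"grip": 1, "translation": [0, 0, 0], "rot": [0, 0, 0]}, {"grip": 1, "translation": [0, 0, 0], "rot": [0, 0, 0]}])

```text
time: 4.08
position: [0.4036, -0.0105, 0.2277]
orientation: [0.314, 0.381, 0.858, -0.144]
ft_force: [0.5, -0.0, 0.1]
grip_width: 0.0917
finger_force: 0.0
```

Run:
```python
from h import *
s=get_state();print(s['time'],s['position'],s['orientation'],np.round(s['joint_positions'],2),np.round(s['qd'],3),s['ft_force'])
G=np.array([.4775,-.0825,.098])
for h,a in((-60,45),(-30,40),(-75,45)):
    R=Rt(h,a); rel(G-R[:,2]*.12,R)
```

```text
4.075 [ 0.40362553 -0.01045165  0.22765306] [ 0.31352744  0.38123766  0.85765487 -0.14417527] [ 1.22 -0.31 -1.57  2.38  0.64  0.61 -0.16] [ 0.003  0.002  0.004 -0.001  0.004  0.004 -0.01 ] [ 0.46116989 -0.03102872  0.09145403]
t cm [1.37 2.47 4.69] rot [ 7.7 -4.6  9.1]
t cm [ 0.19 -1.68  4.81] rot [-12.    0.3 -13.5]
t cm [0.8  4.56 5.15] rot [17.9 -4.4 20.1]
```

Run:
```python
from h import *
R=Rt(-60,20); rel((.50,.02,.36),R)
```

```text
t cm [-11.8    9.1   -7.44] rot [ 5.6 20.3 10.6]
```

Emit:
drive_tool(moves=[{"grip": 1, "translation": [-3, 2, -2], "rot": [1.5, 5, 3]}, {"grip": 1, "translation": [-6, 4.5, -4], "rot": [3, 10, 5]}, {"grip": 1, "translation": [-9, 7, -6], "rot": [4.5, 15, 8]}, {"grip": 1, "translation": [-11.8, 9.1, -7.4], "rot": [5.6, 20.3, 10.6]}, {"grip": 1, "translation": [-11.8, 9.1, -7.4], "rot": [5.6, 20.3, 10.6]}, {"grip": 1, "translation": [-11.8, 9.1, -7.4], "rot": [5.6, 20.3, 10.6]}])

```text
time: 4.82
position: [0.4841, 0.0147, 0.3652]
orientation: [0.154, 0.493, 0.853, -0.082]
ft_force: [-1.0, 0.2, -0.4]
grip_width: 0.0918
finger_force: 0.0
```

```bash
cat >> h.py <<'E'
def st():
    s=get_state();print(s['time'],np.round(s['position'],4),np.round(s['joint_positions'],2),np.round(s['qd'],2),np.round(s['ft_force'],1),s['grip_width'])
E
python3 - <<'E'
from h import *
st()
G=np.array([.4775,-.0825,.098])
R=Rt(-60,45); rel(G-R[:,2]*.12,R)
E
```

```text
4.825 [0.4841 0.0147 0.3652] [ 1.57 -0.31 -1.57  1.86 -0.01  1.1   0.5 ] [-0.02 -0.   -0.01  0.02 -0.    0.   -0.  ] [-1.   0.2 -0.4] 0.09178519826001637
t cm [ 6.63 -5.66 16.92] rot [  0.7 -24.9  -0.3]
```

Run:
```python
from h import *
rel((.62,-.15,.36),Rt(-30,0));rel((.62,-.15,.36),Rt(0,0))
```

```text
t cm [-19.59   3.49   7.78] rot [ -4.6  19.9 -29.7]
t cm [-19.59   3.49   7.78] rot [ -9.9  18.6 -59.4]
```

Emit:
drive_tool(moves=[{"grip": 1, "translation": [-4, 1, 1], "rot": [-1, 4, -6]}, {"grip": 1, "translation": [-8, 1.5, 3], "rot": [-2, 8, -12]}, {"grip": 1, "translation": [-12, 2, 5], "rot": [-3, 12, -18]}, {"grip": 1, "translation": [-16, 3, 6], "rot": [-4, 16, -24]}, {"grip": 1, "translation": [-19.6, 3.5, 7.8], "rot": [-4.6, 19.9, -29.7]}, {"grip": 1, "translation": [-19.6, 3.5, 7.8], "rot": [-4.6, 19.9, -29.7]}, {"grip": 1, "translation": [-19.6, 3.5, 7.8], "rot": [-4.6, 19.9, -29.7]}, {"grip": 1, "translation": [-19.6, 3.5, 7.8], "rot": [-4.6, 19.9, -29.7]}])

```text
time: 5.82
position: [0.4612, -0.1079, 0.4021]
orientation: [0.026, 0.259, 0.966, 0.002]
ft_force: [0.5, 0.6, -0.4]
grip_width: 0.092
finger_force: 0.0
```

Run:
```python
from h import *
st()
G=np.array([.4775,-.0825,.098])
R=Rt(-60,45); rel(G-R[:,2]*.12,R)
```

```text
5.825 [ 0.4612 -0.1079  0.4021] [ 2.09 -0.31 -1.57  1.73 -0.33  1.37  1.62] [ 0.04 -0.   -0.   -0.01 -0.    0.01  0.04] [ 0.5  0.6 -0.4] 0.09196483309807006
t cm [ 8.31  6.89 21.66] rot [ 13.3 -41.4  27.7]
```

Run:
```python
from h import *
rel((.34,-.06,.42),Rt(-10,0));rel((.34,.0,.40),Rt(0,0))
```

```text
t cm [12.79 -1.87 -2.46] rot [  0.4   3.  -20. ]
t cm [15.89  3.29 -0.53] rot [  0.2   3.1 -30. ]
```

Emit:
drive_tool(moves=[{"grip": 1, "translation": [4, -0.5, -1], "rot": [0, 1, -5]}, {"grip": 1, "translation": [7, -1, -1.5], "rot": [0, 2, -10]}, {"grip": 1, "translation": [10, -1.5, -2], "rot": [0, 3, -15]}, {"grip": 1, "translation": [12.8, -1.9, -2.5], "rot": [0.4, 3, -20]}, {"grip": 1, "translation": [12.8, -1.9, -2.5], "rot": [0.4, 3, -20]}, {"grip": 1, "translation": [12.8, -1.9, -2.5], "rot": [0.4, 3, -20]}, {"grip": 1, "translation": [12.8, -1.9, -2.5], "rot": [0.4, 3, -20]}])

```text
time: 6.7
position: [0.34, -0.0608, 0.4208]
orientation: [0.001, 0.088, 0.996, 0.0]
ft_force: [-0.1, 0.2, 0.2]
grip_width: 0.092
finger_force: 0.0
```

Run:
```python
from h import *
st()
rel((.34,-.06,.42),Rt(-10,0));rel((.30,-.05,.42),Rt(-10,0));rel((.50,-.09,.42),Rt(-10,0))
```

```text
6.7 [ 0.34   -0.0608  0.4208] [ 1.15 -0.3  -0.79  1.9  -0.21  1.46  1.8 ] [ 0.03  0.   -0.   -0.    0.    0.    0.  ] [-0.1  0.2  0.2] 0.09195230919119365
t cm [0.01 0.08 0.08] rot [ 0.1  0.1 -0. ]
t cm [4.12 0.37 0.07] rot [ 0.1  0.1 -0. ]
t cm [-16.27  -0.08   0.1 ] rot [ 0.1  0.1 -0. ]
```

Emit:
drive_tool(moves=[{"grip": 1, "translation": [2, 0.2, 0], "rot": [0, 0, 0]}, {"grip": 1, "translation": [4, 0.4, 0], "rot": [0, 0, 0]}, {"grip": 1, "translation": [5, 0.4, 0], "rot": [0, 0, 0]}, {"grip": 1, "translation": [5, 0.4, 0], "rot": [0, 0, 0]}])

```text
time: 7.2
position: [0.3025, -0.0508, 0.4194]
orientation: [-0.004, 0.089, 0.996, 0.001]
ft_force: [0.0, 0.1, -0.1]
grip_width: 0.0916
finger_force: 0.0
```

Run:
```python
from h import *
st()
```

```text
7.2 [ 0.3025 -0.0508  0.4194] [ 0.33 -0.31 -0.19  1.99 -0.06  1.47  1.54] [-1.09 -0.    0.77  0.09  0.21  0.02 -0.36] [ 0.   0.1 -0.1] 0.09159491794799898
```

Emit:
drive_tool(moves=[{"grip": 1, "translation": [-1, -0.2, 0], "rot": [0, 0, 0]}, {"grip": 1, "translation": [-6, -0.2, 0], "rot": [0, 0, 0]}, {"grip": 1, "translation": [-12, -0.2, 0], "rot": [0, 0, 0]}, {"grip": 1, "translation": [-18, -0.2, 0], "rot": [0, 0, 0]}, {"grip": 1, "translation": [-22, -0.2, 0], "rot": [0, 0, 0]}, {"grip": 1, "translation": [-22, -0.2, 0], "rot": [0, 0, 0]}])

```text
time: 7.95
position: [0.5209, -0.093, 0.4153]
orientation: [-0.006, 0.089, 0.996, 0.002]
ft_force: [-0.0, 0.3, -0.3]
grip_width: 0.0917
finger_force: 0.0
```

Run:
```python
from h import *
st()
G=np.array([.4775,-.0825,.098])
for h,a in((-60,0),(-60,20),(-60,45)):
    R=Rt(h,a); rel(G-R[:,2]*.12+[0,0,.12 if a==20 else 0],R)
```

```text
7.95 [ 0.5209 -0.093   0.4153] [ 0.31  0.14 -0.22  1.6   0.03  1.42  1.48] [-0.01 -0.07  0.    0.05 -0.01  0.02  0.  ] [-0.   0.3 -0.3] 0.09165636260802736
t cm [ 4.22  0.2  19.79] rot [-0.1 -0.7 49.8]
t cm [7.   3.37 8.55] rot [  8.6 -19.4  49.3]
t cm [ 9.65  6.67 23.39] rot [ 19.4 -42.8  47.2]
```

Run:
```python
from h import *
G=np.array([.4775,-.0825,.098])
R=Rt(-75,45)
rel((.50,-.04,.36),Rt(-60,15)); rel((.48,-.01,.27),Rt(-75,30)); rel(G-R[:,2]*.11,R)
```

```text
t cm [2.93 4.83 5.58] rot [  6.4 -14.8  49.5]
t cm [ 5.32  7.4  14.62] rot [ 16.7 -27.4  63.3]
t cm [ 7.48  7.23 24.07] rot [ 25.2 -40.7  61.4]
```

Emit:
drive_tool(moves=[{"grip": 1, "translation": [0.6, 1, 1], "rot": [1, -3, 9]}, {"grip": 1, "translation": [1.2, 2, 2], "rot": [2, -6, 19]}, {"grip": 1, "translation": [1.8, 3, 3.5], "rot": [3.5, -9, 29]}, {"grip": 1, "translation": [2.4, 4, 4.5], "rot": [5, -12, 39]}, {"grip": 1, "translation": [2.9, 4.8, 5.6], "rot": [6.4, -14.8, 49.5]}, {"grip": 1, "translation": [4.2, 6.2, 10], "rot": [11, -21, 56]}, {"grip": 1, "translation": [5.3, 7.4, 14.6], "rot": [16.7, -27.4, 63.3]}, {"grip": 1, "translation": [5.3, 7.4, 14.6], "rot": [16.7, -27.4, 63.3]}])

```text
time: 8.95
position: [0.4769, -0.009, 0.271]
orientation: [0.208, 0.588, 0.766, -0.158]
ft_force: [0.4, 0.6, 1.3]
grip_width: 0.0921
finger_force: 0.0
```

Run:
```python
from h import *
st()
G=np.array([.4775,-.0825,.098])
R=Rt(-75,45)
rel(G-R[:,2]*.11,R);rel(G+R[:,2]*.019,R)
```

```text
8.95 [ 0.4769 -0.009   0.271 ] [-0.05  0.16 -0.39  2.02  0.64  1.17 -0.49] [-0.49  0.37 -0.11  0.18  0.78  0.24 -1.69] [0.4 0.6 1.3] 0.0921325523267793
t cm [ 5.37 -1.86  7.88] rot [  0.1 -14.7  -0.1]
t cm [ 2.09 -1.88 20.36] rot [  0.1 -14.7  -0.1]
```

Emit:
drive_tool(moves=[{"grip": 1, "translation": [1.8, -0.6, 2.6], "rot": [0, -5, 0]}, {"grip": 1, "translation": [3.6, -1.2, 5.2], "rot": [0, -10, 0]}, {"grip": 1, "translation": [5.4, -1.9, 7.9], "rot": [0, -14.7, 0]}, {"grip": 1, "translation": [5.4, -1.9, 7.9], "rot": [0, -14.7, 0]}, {"grip": 1, "translation": [5.4, -1.9, 7.9], "rot": [0, -14.7, 0]}])

```text
time: 9.57
position: [0.459, -0.0071, 0.1778]
orientation: [0.303, 0.563, 0.734, -0.23]
ft_force: [0.8, -0.1, 0.6]
grip_width: 0.0921
finger_force: 0.0
```

Run:
```python
from h import *
st()
G=np.array([.4775,-.0825,.098])
R=Rt(-75,45)
rel(G-R[:,2]*.04,R);rel(G+R[:,2]*.019,R)
```

```text
9.575 [ 0.459  -0.0071  0.1778] [-0.24  0.38 -0.39  2.15  0.94  1.21 -0.98] [-0.   -0.02  0.01 -0.01  0.   -0.   -0.01] [ 0.8 -0.1  0.6] 0.09211369930109373
t cm [ 0.13 -0.19  7.13] rot [ 0.2 -0.2 -0.1]
t cm [ 0.1  -0.21 13.03] rot [ 0.2 -0.2 -0.1]
```

Emit:
drive_tool(moves=[{"grip": 1, "translation": [0.1, -0.2, 4], "rot": [0, 0, 0]}, {"grip": 1, "translation": [0.1, -0.2, 8], "rot": [0, 0, 0]}, {"grip": 1, "translation": [0.1, -0.2, 11], "rot": [0, 0, 0]}, {"grip": 1, "translation": [0.1, -0.2, 13], "rot": [0, 0, 0]}, {"grip": 1, "translation": [0.1, -0.2, 13], "rot": [0, 0, 0]}, {"grip": 1, "translation": [0.1, -0.2, 13], "rot": [0, 0, 0]}])

```text
time: 10.32
position: [0.4815, -0.0945, 0.0853]
orientation: [0.304, 0.563, 0.733, -0.23]
ft_force: [-0.4, 0.1, 0.6]
grip_width: 0.092
finger_force: 0.0
```

Run:
```python
from h import *
st()
G=np.array([.4775,-.0825,.098])
R=Rt(-75,45)
rel(G+R[:,2]*.019,R)
```

```text
10.325 [ 0.4815 -0.0945  0.0853] [-0.15  0.54 -0.26  2.22  1.2   1.01 -1.13] [-0.01  0.   -0.01  0.    0.   -0.   -0.01] [-0.4  0.1  0.6] 0.09199517545285339
t cm [-0.01 -0.07  0.11] rot [ 0.3 -0.2 -0.1]
```

Emit:
drive_tool(moves=[{"grip": 0.5, "translation": [0, 0, 0], "rot": [0, 0, 0]}, {"grip": 0.5, "translation": [0, 0, 0], "rot": [0, 0, 0]}, {"grip": 0.5, "translation": [0, 0, 0], "rot": [0, 0, 0]}, {"grip": 0.5, "translation": [0, 0, 0], "rot": [0, 0, 0]}, {"grip": 0.5, "translation": [0, 0, 0], "rot": [0, 0, 0]}])

```text
time: 10.95
position: [0.4805, -0.0947, 0.0838]
orientation: [0.304, 0.562, 0.734, -0.231]
ft_force: [0.6, 0.3, 1.6]
grip_width: 0.0593
finger_force: 30.0
```

Run:
```python
from h import *
st()
s=get_state();p=s['position'];R0=Ro.from_quat(np.roll(s['orientation'],-1)).as_matrix()
rel(p+[0,0,.05],R0);rel(p+[0,0,.12],R0)
```

```text
10.95 [ 0.4805 -0.0947  0.0838] [-0.15  0.55 -0.26  2.22  1.2   1.01 -1.13] [ 0.  0.  0.  0.  0. -0. -0.] [0.6 0.3 1.6] 0.05929245419948149
t cm [-3.53  0.01 -3.54] rot [0. 0. 0.]
t cm [-8.47  0.02 -8.51] rot [0. 0. 0.]
```

Emit:
drive_tool(moves=[{"grip": 0.5, "translation": [-1, 0, -1], "rot": [0, 0, 0]}, {"grip": 0.5, "translation": [-2.5, 0, -2.5], "rot": [0, 0, 0]}, {"grip": 0.5, "translation": [-4.5, 0, -4.5], "rot": [0, 0, 0]}, {"grip": 0.5, "translation": [-6.5, 0, -6.5], "rot": [0, 0, 0]}, {"grip": 0.5, "translation": [-8.5, 0, -8.5], "rot": [0, 0, 0]}, {"grip": 0.5, "translation": [-8.5, 0, -8.5], "rot": [0, 0, 0]}])

```text
time: 11.7
position: [0.481, -0.0949, 0.2063]
orientation: [0.305, 0.563, 0.733, -0.229]
ft_force: [0.0, 0.4, -1.0]
grip_width: 0.0585
finger_force: 30.0
```

Run:
```python
from h import *
st()
def g(G,h):
    R=Rt(h,45); rel(np.array(G)+R[:,2]*.019,R)
for f in np.linspace(0,1,7)[1:]: g((.4775+f*.1525,-.0825-.02*f,.22),-75+55*f)
```

```text
11.7 [ 0.481  -0.0949  0.2063] [-0.1   0.29 -0.31  2.17  1.01  1.12 -0.82] [-0.01  0.05  0.01  0.03  0.01 -0.02 -0.03] [ 0.   0.4 -1. ] 0.05847257831302115
t cm [-0.73  2.56  0.72] rot [-6.1 -0.1 -6.6]
t cm [-1.39  5.13  1.39] rot [-12.6  -0.1 -13.1]
t cm [-2.01  7.7   2.04] rot [-19.   -0.  -19.6]
t cm [-2.62 10.25  2.67] rot [-25.5  -0.  -26.1]
t cm [-3.21 12.77  3.28] rot [-32.    0.  -32.6]
t cm [-3.78 15.28  3.87] rot [-38.5   0.1 -39.1]
```

Emit:
drive_tool(moves=[{"grip": 0.5, "translation": [-0.7, 2.6, 0.7], "rot": [-6.1, 0, -6.6]}, {"grip": 0.5, "translation": [-1.4, 5.1, 1.4], "rot": [-12.6, 0, -13.1]}, {"grip": 0.5, "translation": [-2, 7.7, 2], "rot": [-19, 0, -19.6]}, {"grip": 0.5, "translation": [-2.6, 10.3, 2.7], "rot": [-25.5, 0, -26.1]}, {"grip": 0.5, "translation": [-3.2, 12.8, 3.3], "rot": [-32, 0, -32.6]}, {"grip": 0.5, "translation": [-3.8, 15.3, 3.9], "rot": [-38.5, 0, -39.1]}, {"grip": 0.5, "translation": [-3.8, 15.3, 3.9], "rot": [-38.5, 0, -39.1]}])

```text
time: 12.58
position: [0.6414, -0.1106, 0.2025]
orientation: [0.374, 0.162, 0.91, -0.069]
ft_force: [-0.3, 0.3, 0.1]
grip_width: 0.0589
finger_force: 30.0
```

Run:
```python
from h import *
st()
def g(G,h):
    R=Rt(h,45); rel(np.array(G)+R[:,2]*.019,R)
for f in np.linspace(0,1,7)[1:]: g((.630+f*.02,-.1025+.135*f,.22-.05*f),-20+54*f)
```

```text
12.575 [ 0.6414 -0.1106  0.2025] [ 0.18  0.27 -0.21  2.21  1.84  0.32 -0.52] [-0.04 -0.01 -0.04  0.02 -0.08  0.04  0.  ] [-0.3  0.3  0.1] 0.05892433523142276
t cm [ 0.65  2.81 -0.05] rot [-6.7 -0.3 -6.4]
t cm [1.59 5.25 0.17] rot [-13.   -0.3 -12.8]
t cm [2.56 7.67 0.37] rot [-19.4  -0.3 -19.2]
t cm [ 3.55 10.08  0.55] rot [-25.7  -0.3 -25.5]
t cm [ 4.56 12.47  0.71] rot [-32.1  -0.3 -31.9]
t cm [ 5.59 14.83  0.85] rot [-38.4  -0.3 -38.3]
```

Emit:
drive_tool(moves=[{"grip": 0.5, "translation": [0.7, 2.8, 0], "rot": [-6.7, -0.3, -6.4]}, {"grip": 0.5, "translation": [1.6, 5.3, 0.2], "rot": [-13, -0.3, -12.8]}, {"grip": 0.5, "translation": [2.6, 7.7, 0.4], "rot": [-19.4, -0.3, -19.2]}, {"grip": 0.5, "translation": [2.6, 7.7, 0.4], "rot": [-19.4, -0.3, -19.2]}])

```text
time: 13.08
position: [0.6529, -0.0285, 0.1811]
orientation: [0.382, -0.059, 0.922, 0.026]
ft_force: [1.1, 0.0, -1.1]
grip_width: 0.0589
finger_force: 30.0
```

Run:
```python
from h import *
st()
def g(G,h):
    R=Rt(h,45); rel(np.array(G)+R[:,2]*.019,R)
for f in np.linspace(0.5,1,5): g((.630+f*.02,-.1025+.135*f,.22-.05*f),-20+54*f)
```

```text
13.075 [ 0.6529 -0.0285  0.1811] [ 0.65  0.4  -0.67  2.2   2.7   0.17 -0.87] [ 0.37  0.11 -0.34 -0.04  0.2  -0.07  0.1 ] [ 1.1  0.  -1.1] 0.05891819036306711
t cm [-0.03 -0.49 -0.05] rot [0.4 0.1 0.1]
t cm [0.1  1.31 0.72] rot [-4.4  0.1 -4.6]
t cm [0.24 3.11 1.48] rot [-9.1  0.1 -9.4]
t cm [0.39 4.9  2.22] rot [-13.9   0.1 -14.2]
t cm [0.55 6.68 2.95] rot [-18.7   0.1 -18.9]
```

Emit:
drive_tool(moves=[{"grip": 0.5, "translation": [0, 0.5, 0.3], "rot": [-2, 0, -2]}, {"grip": 0.5, "translation": [0.1, 1.3, 0.7], "rot": [-4.4, 0, -4.6]}, {"grip": 0.5, "translation": [0.2, 3.1, 1.5], "rot": [-9, 0, -9.4]}, {"grip": 0.5, "translation": [0.4, 4.9, 2.2], "rot": [-13.9, 0, -14.2]}, {"grip": 0.5, "translation": [0.5, 6.7, 2.9], "rot": [-15, 0, -15.2]}, {"grip": 0.5, "translation": [0.5, 6.7, 2.9], "rot": [-15, 0, -15.2]}])

```text
time: 13.82
position: [0.6609, 0.0406, 0.1571]
orientation: [0.37, -0.23, 0.895, 0.095]
ft_force: [-0.3, -0.2, -0.6]
grip_width: 0.059
finger_force: 30.0
```

Run:
```python
from h import *
st()
s=get_state();R0=Ro.from_quat(np.roll(s['orientation'],-1)).as_matrix();z=R0[:,2]
print('heading',np.degrees(np.arctan2(z[1],z[0])),'lean',np.degrees(np.arccos(-z[2])),'G',s['position']-.019*z)
a=snap('wrist','w3.png');b=snap('scene','s3.png')
cv2.imwrite('pics/c3.png',np.hstack([cv2.resize(a,(400,300),interpolation=3),cv2.resize(b[140:275,220:400],(400,300),interpolation=2)])[:,:,::-1])
```

```text
13.825 [0.6609 0.0406 0.1571] [ 0.95  0.71 -1.09  2.11  1.82  0.15  0.5 ] [ 0.1   0.36 -0.3  -0.1  -1.01  0.    1.5 ] [-0.3 -0.2 -0.6] 0.05902639333320947
heading 28.764397237669 lean 44.9311714777562 G [0.64916753 0.0341711  0.17050484]
```

View pics/c3.png

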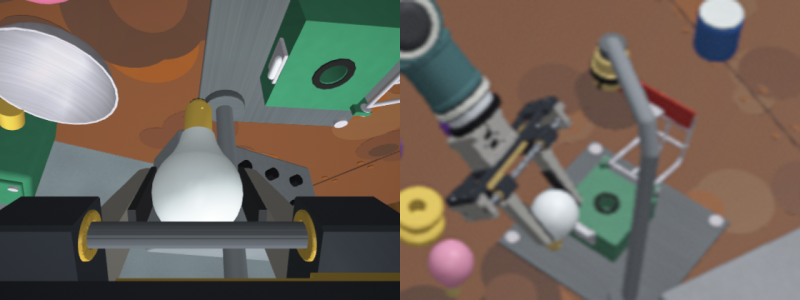

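The bulb is held upright (globe near (200,190) in the wrist view), with the bore visible at (335,73). The arm is at its j6 limit here, so I'll fit the kinematics from the logged states and plan a comfortable posture.

```bash
cat > kin.py <<'E'
import numpy as np, itertools, os
from scipy.optimize import least_squares
from scipy.spatial.transform import Rotation as Ro
D=[([-1.34,.468,-.012,1.603,.006,1.071,-.056],[.1757,.6253,.2138],[0,.1365,.9906,-.0008]),
([-0.89248666,-0.16293182,0.18504482,1.87980992,0.03005307,1.4206863,1.27822597],[.3258,.2191,.4197],[.001,-.209,.978,0]),
([0.04194507,-0.29537751,-0.33996329,2.01748057,-0.17752884,1.17906093,1.75533447],[.3628,.1392,.4055],[.111,-.212,.97,.043]),
([0.34613509,-0.26807752,-0.13302762,2.42213347,-0.31501196,0.49325265,2.03333123],[.4065,-.076,.2613],[.258,-.006,.966,.003]),
([1.21740968,-0.30774596,-1.56998277,2.3748396,0.64638606,0.61777145,-0.17453122],[.4045,-.011,.2289],[.315,.386,.855,-.144]),
([1.57,-.31,-1.57,1.86,-.01,1.1,.5],[.4841,.0147,.3652],[.154,.493,.853,-.082]),
([2.09,-.31,-1.57,1.73,-.33,1.37,1.62],[.4612,-.1079,.4021],[.026,.259,.966,.002]),
([1.15,-.3,-.79,1.9,-.21,1.46,1.8],[.34,-.0608,.4208],[.001,.088,.996,0]),
([.31,.14,-.22,1.6,.03,1.42,1.48],[.5209,-.093,.4153],[-.006,.089,.996,.002]),
([-.05,.16,-.39,2.02,.64,1.17,-.49],[.4769,-.009,.271],[.208,.588,.766,-.158]),
([-.15,.54,-.26,2.22,1.2,1.01,-1.13],[.4815,-.0945,.0853],[.304,.563,.733,-.23]),
([.18,.27,-.21,2.21,1.84,.32,-.52],[.6414,-.1106,.2025],[.374,.162,.91,-.069]),
([.65,.4,-.67,2.2,2.7,.17,-.87],[.6529,-.0285,.1811],[.382,-.059,.922,.026]),
([.95,.71,-1.09,2.11,1.82,.15,.5],[.6609,.0406,.1571],[.37,-.23,.895,.095])]
AX='zyzyzyz'
LO=np.array([-2.53,-.31,-1.57,.28,-1.29,.15,-2.92]);HI=np.array([2.53,2.02,1.55,2.44,4.43,1.84,2.92])
def chain(q,sg,V):
    p=np.zeros(3);R=np.eye(3);pts=[]
    for i in range(7):
        p=p+R@V[i]; pts.append(p); v=np.zeros(3); v['xyz'.index(AX[i])]=sg[i]*q[i]; R=R@Ro.from_rotvec(v).as_matrix()
    return p+R@V[7],R,pts
def fit():
    best=None
    for sg in itertools.product([-1],[1],[1,-1],[1,-1],[1,-1],[1,-1],[1,-1]):
        M=[chain(q,sg,np.zeros((8,3)))[1].T@Ro.from_quat(np.roll(o,-1)).as_matrix() for q,_,o in D]
        m=Ro.from_matrix(M); mean=m.mean(); e=(mean.inv()*m).magnitude().max()
        if best is None or e<best[0]: best=(e,sg,mean.as_matrix())
    e,sg,RT=best
    f=lambda x:np.r_[np.concatenate([chain(q,sg,x.reshape(8,3))[0]-p for q,p,_ in D]),1e-3*x]
    r=least_squares(f,np.full(24,.1)); return e,sg,RT,r.x.reshape(8,3),np.abs(r.fun[:-24]).max()
if __name__=='__main__':
    e,sg,RT,V,res=fit(); print(e,sg,RT.round(2).tolist(),res); print(V.round(3)); np.savez('kin.npz',sg=sg,RT=RT,V=V)
E
python3 kin.py
```

```text
0.009290876967123801 (-1, 1, -1, 1, -1, 1, -1) [[0.0, -1.0, -0.0], [1.0, 0.0, -0.0], [0.0, -0.0, 1.0]] 0.002740729415776355
[[ 0.    -0.001  0.154]
 [-0.002 -0.015  0.154]
 [ 0.002 -0.015  0.259]
 [-0.    -0.001  0.259]
 [ 0.001 -0.001  0.237]
 [-0.    -0.001  0.237]
 [ 0.002 -0.001  0.164]
 [-0.002  0.     0.164]]
```

```bash
cat >> kin.py <<'E'
if os.path.exists('kin.npz'):
    K=np.load('kin.npz');SG,RTl,VV=K['sg'],K['RT'],K['V']
def fk(q):
    p,R,pts=chain(q,SG,VV); return p,R@RTl,pts
def ik(p,R,q0,w=.02,qc=None):
    qc=q0 if qc is None else qc
    def f(q):
        a,b,_=fk(q); return np.r_[(a-p)*10,Ro.from_matrix(b.T@R).as_rotvec()*3,w*(q-qc)]
    r=least_squares(f,np.clip(q0,LO+.01,HI-.01),bounds=(LO+.02,HI-.02)); 
    return r.x,np.linalg.norm(r.fun[:6])
E
cat > t.py <<'E'
from h import Rt
from kin import *
rng=np.random.default_rng(0)
cur=np.array([.95,.71,-1.09,2.11,1.82,.15,.5])
for lean in(45,):
  for h in(0,14,24,34,44,55,70):
    R=Rt(h,lean);best=[]
    for k in range(25):
        q0=cur if k==0 else rng.uniform(LO,HI)
        q,e=ik(np.array([.5964,.153,.099])+.019*R[:,2],R,q0,.003)
        if e<.02:
            m=np.min(np.minimum(q-LO,HI-q)); best.append((m,k,q.round(2),fk(q)[2][3].round(2)))
    best.sort(key=lambda b:-b[0])
    print(lean,h,len(best)); 
    for b in best[:2]: print('   ',b[0].round(2),b[2],'elbow',b[3])
E
python3 t.py
```

```text
Traceback (most recent call last):
  File "t.py", line 10, in <module>
    q,e=ik(np.array([.5964,.153,.099])+.019*R[:,2],R,q0,.003)
        ~~^^^^^^^^^^^^^^^^^^^^^^^^^^^^^^^^^^^^^^^^^^^^^^^^^^^
  File "kin.py", line 44, in ik
    r=least_squares(f,np.clip(q0,LO+.01,HI-.01),bounds=(LO+.02,HI-.02));
ValueError: Initial guess is outside of provided bounds
```

```bash
sed -i 's/LO+.01,HI-.01/LO+.03,HI-.03/' kin.py; python3 t.py
```

```text
45 0 17
    0.2 [ 0.57  1.2  -1.37  2.24  2.21  1.32 -0.3 ] elbow [ 0.39 -0.29  0.49]
    0.19 [ 0.55  1.1  -1.3   2.25  2.18  1.24 -0.36] elbow [ 0.38 -0.26  0.54]
45 14 15
    0.17 [ 0.72  1.22 -1.39  2.27  2.26  1.09 -0.04] elbow [ 0.35 -0.34  0.48]
    0.17 [ 0.7   1.16 -1.35  2.27  2.26  1.04 -0.09] elbow [ 0.34 -0.33  0.51]
45 24 19
    0.18 [ 0.79  1.13 -1.33  2.26  2.26  0.82  0.08] elbow [ 0.31 -0.35  0.53]
    0.18 [ 0.75  1.03 -1.24  2.26  2.3   0.74 -0.03] elbow [ 0.3  -0.32  0.57]
45 34 18
    0.21 [ 0.83  1.04 -1.24  2.23  2.25  0.55  0.21] elbow [ 0.28 -0.35  0.57]
    0.21 [ 0.82  1.02 -1.23  2.23  2.26  0.53  0.18] elbow [ 0.28 -0.34  0.58]
45 44 11
    0.22 [ 0.24  0.56 -0.36  2.2   4.16  0.37 -1.91] elbow [ 0.26 -0.1   0.74]
    0.21 [ 0.26  0.56 -0.39  2.2   4.15  0.36 -1.89] elbow [ 0.26 -0.1   0.74]
45 55 12
    0.14 [ 0.91  1.08 -1.24  2.1   1.45  0.29  1.35] elbow [ 0.26 -0.38  0.55]
    0.02 [ 0.86  0.98 -1.14  2.1   1.31  0.17  1.43] elbow [ 0.26 -0.35  0.59]
45 70 17
    0.19 [ 0.96  1.29 -1.38  1.97  1.02  0.55  2.06] elbow [ 0.26 -0.42  0.45]
    0.08 [ 0.98  1.42 -1.49  1.97  1.2   0.69  1.95] elbow [ 0.26 -0.44  0.38]
```

Emit:
drive_tool(moves=[{"grip": 0.5, "translation": [0, 0, 0], "rot": [0, 0, 0]}, {"grip": 0.5, "translation": [0, 0, 0], "rot": [0, 0, 0]}, {"grip": 0.5, "translation": [0, 0, 0], "rot": [0, 0, 0]}])

```text
time: 14.3
position: [0.6619, 0.0385, 0.1581]
orientation: [0.371, -0.23, 0.895, 0.093]
ft_force: [-0.5, 0.9, -0.9]
grip_width: 0.0586
finger_force: 30.0
```

Run:
```python
from h import *
st()
print('bore w3',atz('w3.png',(335*1.4,73*1.4),.05))
def g(G,h):
    R=Rt(h,45); rel(np.array(G)+R[:,2]*.019,R)
B=np.array([.5964,.153]);d=np.array([.649,.034])-B
for f in(.8,.6,.4,.2): g((*(B+f*d),.17),30)
```

```text
14.3 [0.6619 0.0385 0.1581] [ 0.95  0.71 -1.09  2.11  1.83  0.15  0.49] [ 0.  0. -0. -0. -0. -0.  0.] [-0.5  0.9 -0.9] 0.05856561946630793
bore w3 [0.59589379 0.15279025 0.05      ]
t cm [-0.05  2.85  0.25] rot [-1.1  0.  -0.8]
t cm [-0.21  5.44  0.4 ] rot [-1.1  0.  -0.8]
t cm [-0.38  8.03  0.55] rot [-1.1  0.  -0.8]
t cm [-0.54 10.63  0.7 ] rot [-1.1  0.  -0.8]
```

Emit:
drive_tool(moves=[{"grip": 0.5, "translation": [0, 1.4, 0.1], "rot": [-0.5, 0, -0.4]}, {"grip": 0.5, "translation": [0, 2.8, 0.2], "rot": [-1.1, 0, -0.8]}, {"grip": 0.5, "translation": [-0.1, 4.2, 0.3], "rot": [-1.1, 0, -0.8]}, {"grip": 0.5, "translation": [-0.2, 5.6, 0.4], "rot": [-1.1, 0, -0.8]}, {"grip": 0.5, "translation": [-0.3, 7, 0.5], "rot": [-1.1, 0, -0.8]}, {"grip": 0.5, "translation": [-0.4, 8, 0.55], "rot": [-1.1, 0, -0.8]}, {"grip": 0.5, "translation": [-0.4, 8, 0.55], "rot": [-1.1, 0, -0.8]}, {"grip": 0.5, "translation": [-0.4, 8, 0.55], "rot": [-1.1, 0, -0.8]}])

```text
time: 15.3
position: [0.6297, 0.1116, 0.1566]
orientation: [0.37, -0.239, 0.892, 0.099]
ft_force: [0.4, -0.2, -0.7]
grip_width: 0.0588
finger_force: 30.0
```

Run:
```python
from h import *
st()
a=snap('wrist','w4.png')
cv2.imwrite('pics/c4.png',cv2.resize(a[0:330,120:560],(800,600),interpolation=2)[:,:,::-1])
s=get_state();R0=Ro.from_quat(np.roll(s['orientation'],-1)).as_matrix();z=R0[:,2]
G=s['position']-.019*z
print('heading',np.degrees(np.arctan2(z[1],z[0])),'lean',np.degrees(np.arccos(-z[2])),'y',R0[:,1],'G',G)
f=lambda X:((np.array(proj('w4.png',X))-[120,0])*[800/440,600/330]).round(1)
print('pred tip',f(G-[0,0,.075]),'globe',f(G),'bore',f((.5964,.153,.05)),'neck',f(G-[0,0,.044]))
```

```text
15.3 [0.6297 0.1116 0.1566] [ 0.92  0.8  -1.26  2.19  1.98  0.36  0.32] [ 0.01 -0.    0.01 -0.    0.   -0.   -0.  ] [ 0.4 -0.2 -0.7] 0.05878294551255802
heading 30.01293787357499 lean 45.034002143915906 y [-4.99931829e-01  8.66064705e-01  3.04858414e-04] G [0.61814364 0.10473405 0.17004777]
pred tip [285.1 261.2] globe [285.8 484. ] bore [429.5 175.6] neck [285.3 342.1]
```

View pics/c4.png

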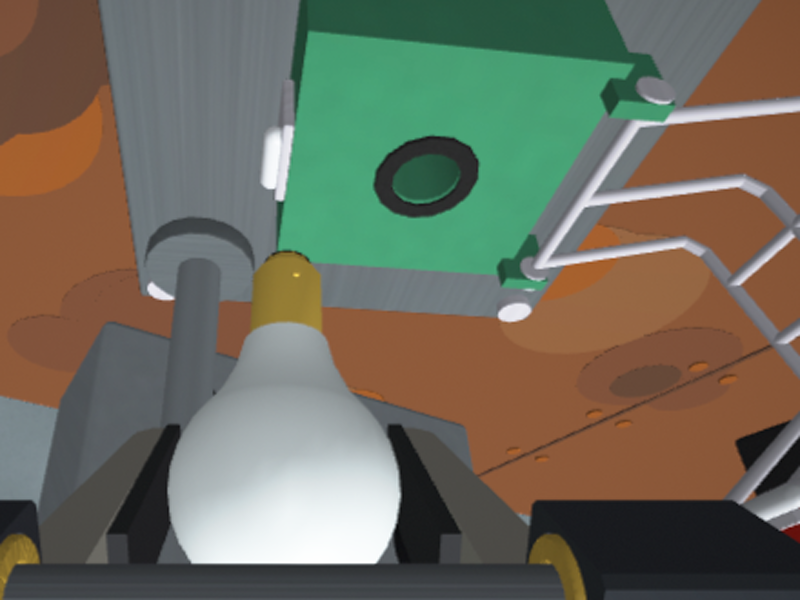

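The cap end is at (286,255) and the globe's centre at (285,483), both as predicted. The bore's ring is centred at (427,176) against a predicted (429,176), so the bulb is held true and the bore is known to about 1 mm.

Run:
```python
from h import *
def g(G,h):
    R=Rt(h,45); rel(np.array(G)+R[:,2]*.019,R)
for z in(.17,.145,.13): g((.5965,.1525,z),30)
```

```text
t cm [-0.36  5.22  0.37] rot [ 0.  0. -0.]
t cm [1.41 5.22 2.13] rot [ 0.  0. -0.]
t cm [2.47 5.22 3.19] rot [ 0.  0. -0.]
```

Emit:
drive_tool(moves=[{"grip": 0.5, "translation": [-0.1, 1.5, 0.1], "rot": [0, 0, 0]}, {"grip": 0.5, "translation": [-0.2, 3, 0.2], "rot": [0, 0, 0]}, {"grip": 0.5, "translation": [-0.35, 4.4, 0.35], "rot": [0, 0, 0]}, {"grip": 0.5, "translation": [-0.35, 5.2, 0.4], "rot": [0, 0, 0]}, {"grip": 0.5, "translation": [0.6, 5.2, 1.3], "rot": [0, 0, 0]}, {"grip": 0.5, "translation": [1.4, 5.2, 2.1], "rot": [0, 0, 0]}, {"grip": 0.5, "translation": [1.4, 5.2, 2.1], "rot": [0, 0, 0]}])

```text
time: 16.23
position: [0.6074, 0.1595, 0.1311]
orientation: [0.369, -0.239, 0.893, 0.1]
ft_force: [0.7, 0.2, -1.1]
grip_width: 0.0586
finger_force: 30.0
```

Run:
```python
from h import *
st()
a=snap('wrist','w5.png')
cv2.imwrite('pics/c5.png',cv2.resize(a[100:310,200:480],(800,600),interpolation=2)[:,:,::-1])
s=get_state();R0=Ro.from_quat(np.roll(s['orientation'],-1)).as_matrix();z=R0[:,2]
G=s['position']-.019*z
print('G',G)
f=lambda X:((np.array(proj('w5.png',X))-[200,100])*[800/280,600/210]).round(1)
print('tip',f(G-[0,0,.075]),'bore',f((.5965,.1525,.05)))
def g(G,h):
    R=Rt(h,45); rel(np.array(G)+R[:,2]*.019,R)
for z in(.13,.12,.11,.10,.097): g((.5965,.1525,z),30)
```

```text
16.225 [0.6074 0.1595 0.1311] [ 0.83  0.91 -1.3   2.24  2.12  0.55  0.15] [ 0.01 -0.02 -0.02 -0.01 -0.01 -0.01  0.01] [ 0.7  0.2 -1.1] 0.05859898055955588
G [0.59604657 0.15291069 0.14520895]
tip [219.8 128.6] bore [216.6  56.6]
t cm [ 1.06 -0.06  1.09] rot [ 0.1  0.  -0. ]
t cm [ 1.77 -0.06  1.8 ] rot [ 0.1  0.  -0. ]
t cm [ 2.48 -0.07  2.5 ] rot [ 0.1  0.  -0. ]
t cm [ 3.19 -0.07  3.21] rot [ 0.1  0.  -0. ]
t cm [ 3.4  -0.07  3.42] rot [ 0.1  0.  -0. ]
```

View pics/c5.png

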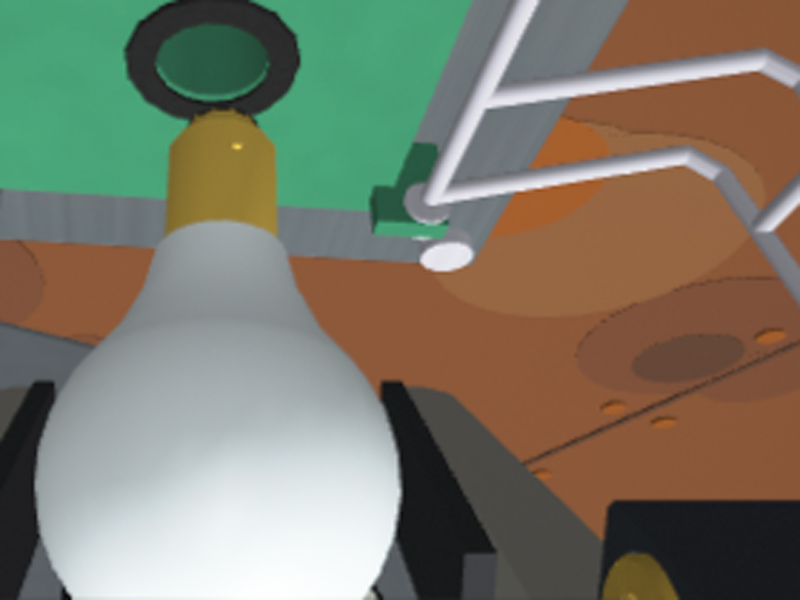

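The bore's ring is centred at (213,57) and the cap end at (222,115), so the bulb is about 2 mm too far along tool +y. I'll correct that and lower it partway.

Emit:
drive_tool(moves=[{"grip": 0.5, "translation": [0.3, -0.2, 0.3], "rot": [0, 0, 0]}, {"grip": 0.5, "translation": [0.7, -0.2, 0.7], "rot": [0, 0, 0]}, {"grip": 0.5, "translation": [1.1, -0.2, 1.1], "rot": [0, 0, 0]}, {"grip": 0.5, "translation": [1.4, -0.2, 1.4], "rot": [0, 0, 0]}, {"grip": 0.5, "translation": [1.7, -0.2, 1.7], "rot": [0, 0, 0]}, {"grip": 0.5, "translation": [2, -0.2, 2], "rot": [0, 0, 0]}, {"grip": 0.5, "translation": [2, -0.2, 2], "rot": [0, 0, 0]}])

```text
time: 17.15
position: [0.6085, 0.158, 0.1033]
orientation: [0.37, -0.239, 0.892, 0.1]
ft_force: [0.3, -0.0, -1.1]
grip_width: 0.0589
finger_force: 30.0
```

Run:
```python
from h import *
st()
a=snap('wrist','w6.png')
cv2.imwrite('pics/c6.png',cv2.resize(a[80:290,200:480],(800,600),interpolation=2)[:,:,::-1])
s=get_state();R0=Ro.from_quat(np.roll(s['orientation'],-1)).as_matrix();z=R0[:,2]
print('G',s['position']-.019*z)
```

```text
17.15 [0.6085 0.158  0.1033] [ 0.81  0.99 -1.27  2.24  2.22  0.6   0.12] [ 0.   -0.01 -0.01 -0.   -0.   -0.    0.  ] [ 0.3 -0.  -1.1] 0.05886937133083836
G [0.59702074 0.15121334 0.11694395]
```

View pics/c6.png

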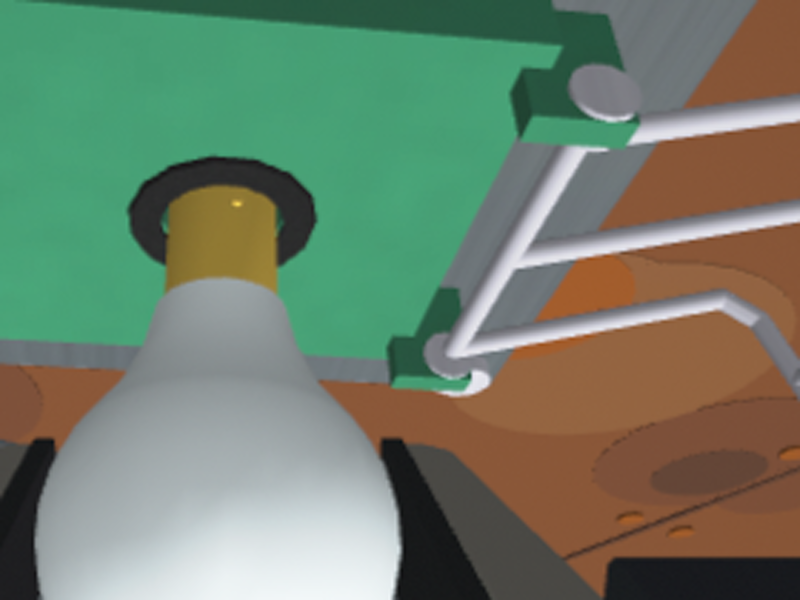

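The cap is inside the ring with no contact force: ring centre at x=222, cap at x=221. I'll lower it home.

Emit:
drive_tool(moves=[{"grip": 0.5, "translation": [0.3, 0, 0.3], "rot": [0, 0, 0]}, {"grip": 0.5, "translation": [0.6, 0, 0.6], "rot": [0, 0, 0]}, {"grip": 0.5, "translation": [0.9, 0, 0.9], "rot": [0, 0, 0]}, {"grip": 0.5, "translation": [1.15, 0, 1.15], "rot": [0, 0, 0]}, {"grip": 0.5, "translation": [1.3, 0, 1.3], "rot": [0, 0, 0]}, {"grip": 0.5, "translation": [1.3, 0, 1.3], "rot": [0, 0, 0]}])

```text
time: 17.95
position: [0.6086, 0.1579, 0.0851]
orientation: [0.37, -0.239, 0.892, 0.1]
ft_force: [-0.1, -0.8, -0.3]
grip_width: 0.0588
finger_force: 30.0
```

Emit:
drive_tool(moves=[{"grip": 0.5, "translation": [0.07, 0, 0.07], "rot": [0, 0, 0]}, {"grip": 0.5, "translation": [0.14, 0, 0.14], "rot": [0, 0, 0]}, {"grip": 0.5, "translation": [0.14, 0, 0.14], "rot": [0, 0, 0]}])

```text
time: 18.32
position: [0.6091, 0.1581, 0.0839]
orientation: [0.37, -0.24, 0.892, 0.1]
ft_force: [-0.6, 0.1, 3.9]
grip_width: 0.0587
finger_force: 30.0
```

Emit:
drive_tool(moves=[{"grip": 0.5, "translation": [0.07, 0, 0.07], "rot": [0, 0, 0]}, {"grip": 0.5, "translation": [0.07, 0, 0.07], "rot": [0, 0, 0]}])

```text
time: 18.58
position: [0.6095, 0.1584, 0.0838]
orientation: [0.371, -0.24, 0.891, 0.099]
ft_force: [-2.1, -1.6, 8.5]
grip_width: 0.0587
finger_force: 30.0
```

Emit:
drive_tool(moves=[{"grip": 0.65, "translation": [0, 0, 0], "rot": [0, 0, 0]}, {"grip": 0.7, "translation": [0, 0, 0], "rot": [0, 0, 0]}, {"grip": 0.8, "translation": [0, 0, 0], "rot": [0, 0, 0]}, {"grip": 0.8, "translation": [0, 0, 0], "rot": [0, 0, 0]}])

```text
time: 19.08
position: [0.6086, 0.1578, 0.082]
orientation: [0.37, -0.239, 0.892, 0.1]
ft_force: [-0.5, -0.0, -0.1]
grip_width: 0.0737
finger_force: 0.0
```

Emit:
drive_tool(moves=[{"grip": 0.8, "translation": [0, 0, -1], "rot": [0, 0, 0]}, {"grip": 0.8, "translation": [0, 0, -3], "rot": [0, 0, 0]}, {"grip": 0.8, "translation": [0, 0, -5.5], "rot": [0, 0, 0]}, {"grip": 0.8, "translation": [0, 0, -8], "rot": [0, 0, 0]}, {"grip": 0.8, "translation": [0, 0, -10], "rot": [0, 0, 0]}, {"grip": 0.8, "translation": [0, 0, -10], "rot": [0, 0, 0]}])

```text
time: 19.82
position: [0.5471, 0.1215, 0.1536]
orientation: [0.37, -0.24, 0.892, 0.098]
ft_force: [0.1, -1.1, -0.0]
grip_width: 0.0737
finger_force: 0.0
```

Run:
```python
from h import *
st()
a=snap('wrist','w7.png');b=snap('scene','s7.png')
cv2.imwrite('pics/c7.png',np.hstack([cv2.resize(a,(400,300),interpolation=3),cv2.resize(b[140:275,220:400],(400,300),interpolation=2)])[:,:,::-1])
```

```text
19.825 [0.5471 0.1215 0.1536] [ 1.02  0.81 -1.39  2.37  2.11  0.48  0.15] [-0.03  0.04  0.03 -0.03  0.02  0.02 -0.01] [ 0.1 -1.1 -0. ] 0.07370401825710242
```

View pics/c7.png

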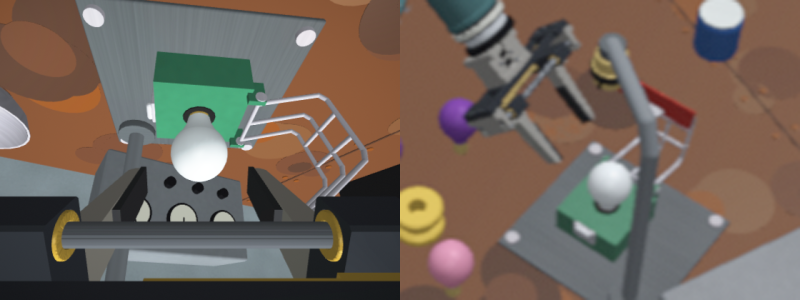

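The bulb stands upright in the bore (globe near (198,150) in the wrist view) and the guard is still open. Next I'll plan the guard sweep with the fitted kinematics.

```bash
cat > g.py <<'E'
from h import *
from kin import *
B=np.array([.597,.1515]);ps=np.radians(24)
def W(x,y,z): return np.array([B[0]+(x*np.cos(ps)-y*np.sin(ps))/1e3,B[1]+(x*np.sin(ps)+y*np.cos(ps))/1e3,z/1e3])
def K(p): d=np.array(p[:2])-B; return np.round([1e3*(d[0]*np.cos(ps)+d[1]*np.sin(ps)),1e3*(-d[0]*np.sin(ps)+d[1]*np.cos(ps)),1e3*p[2]],1)
E
cat > t2.py <<'E'
from g import *
q0=np.array(get_state()['joint_positions'])
WP=[(-130,-9,200),(-130,150,190),(-40,150,172),(-40,76,192),(-40,43,189),(-40,-1,172),(-40,-32,156),(-40,-62,124),(-40,-78,88),(-40,-80,60)]
for h,l in((24,45),(24,35),(34,40),(40,35),(24,30)):
    q=q0.copy();print('h',h,l)
    for w in WP:
        q,e=ik(W(*w),Rt(h,l),q,.05)
        print('  ',w,round(e,3),q.round(2),'m',np.min(np.minimum(q-LO,HI-q)).round(2))
E
python3 t2.py
```

```text
h 24 45
   (-130, -9, 200) 0.211 [ 1.31  0.46 -1.55  2.42  1.7   0.21  0.31] m 0.02
   (-130, 150, 190) 0.37 [ 0.71  0.42 -1.55  2.42  1.66  0.6  -0.15] m 0.02
   (-40, 150, 172) 0.002 [ 0.5   0.66 -1.36  2.37  2.02  0.78 -0.32] m 0.07
   (-40, 76, 192) 0.001 [ 0.77  0.6  -1.4   2.36  2.    0.58 -0.17] m 0.08
   (-40, 43, 189) 0.0 [ 0.85  0.61 -1.38  2.35  2.03  0.52 -0.12] m 0.09
   (-40, -1, 172) 0.0 [ 0.92  0.67 -1.33  2.34  2.11  0.47 -0.07] m 0.1
   (-40, -32, 156) 0.0 [ 0.95  0.72 -1.29  2.33  2.18  0.45 -0.04] m 0.11
   (-40, -62, 124) 0.0 [ 0.97  0.82 -1.24  2.32  2.28  0.47 -0.02] m 0.12
   (-40, -78, 88) 0.0 [ 0.97  0.93 -1.19  2.31  2.38  0.52 -0.01] m 0.13
   (-40, -80, 60) 0.0 [ 0.96  1.02 -1.16  2.3   2.45  0.57 -0.02] m 0.14
h 24 35
   (-130, -9, 200) 0.017 [ 1.27  0.39 -1.55  2.37  1.08  0.28  0.85] m 0.02
   (-130, 150, 190) 0.006 [ 0.72  0.19 -1.43  2.42  1.33  0.33  0.13] m 0.02
   (-40, 150, 172) 0.001 [ 0.41  0.46 -1.19  2.26  1.54  0.53  0.04] m 0.18
   (-40, 76, 192) 0.002 [ 0.69  0.46 -1.29  2.24  1.4   0.45  0.34] m 0.2
   (-40, 43, 189) 0.0 [ 0.77  0.49 -1.3
[... 1978 characters left out ...]
  0.91  0.42  1.  ] m 0.02
   (-130, 150, 190) 0.004 [ 0.69  0.21 -1.4   2.35  0.99  0.39  0.47] m 0.09
   (-40, 150, 172) 0.002 [ 0.37  0.44 -1.14  2.2   1.25  0.53  0.31] m 0.24
   (-40, 76, 192) 0.001 [ 0.66  0.46 -1.27  2.18  1.14  0.51  0.58] m 0.26
   (-40, 43, 189) 0.0 [ 0.74  0.49 -1.29  2.17  1.13  0.5   0.67] m 0.27
   (-40, -1, 172) 0.0 [ 0.79  0.54 -1.25  2.17  1.17  0.47  0.74] m 0.27
   (-40, -32, 156) 0.0 [ 0.82  0.58 -1.21  2.16  1.2   0.45  0.77] m 0.28
   (-40, -62, 124) 0.001 [ 0.81  0.63 -1.12  2.16  1.31  0.4   0.75] m 0.25
   (-40, -78, 88) 0.001 [ 0.77  0.69 -1.03  2.16  1.48  0.37  0.63] m 0.22
   (-40, -80, 60) 0.001 [ 0.75  0.75 -1.01  2.17  1.66  0.39  0.49] m 0.24
```

```bash
cat > t3.py <<'E'
from g import *
q=np.array(get_state()['joint_positions'])
s=get_state();print(K(s['position']))
for w,l in(((-75,-5,200),38),((-75,70,215),32),((-75,150,215),32),((-45,150,172),32)):
    q,e=ik(W(*w),Rt(24,l),q,.05)
    print('  ',w,round(e,3),q.round(2),'m',np.min(np.minimum(q-LO,HI-q)).round(2))
    rel(W(*w),Rt(24,l))
E
python3 t3.py
```

```text
[-57.   -6.9 152.9]
   (-75, -5, 200) 0.003 [ 1.08  0.66 -1.55  2.31  1.53  0.53  0.46] m 0.02
t cm [-2.08  0.38 -4.58] rot [4.  7.  4.5]
   (-75, 70, 215) 0.001 [ 0.91  0.52 -1.55  2.25  1.22  0.59  0.54] m 0.02
t cm [-3.7   7.84 -5.09] rot [ 3.7 13.   4.7]
   (-75, 150, 215) 0.001 [ 0.67  0.44 -1.49  2.25  1.23  0.62  0.33] m 0.08
t cm [-4.29 15.79 -4.49] rot [ 3.7 13.   4.7]
   (-45, 150, 172) 0.001 [ 0.48  0.55 -1.31  2.23  1.44  0.64  0.17] m 0.21
t cm [-3.36 15.48  0.66] rot [ 3.7 13.   4.7]
```

Emit:
drive_tool(moves=[{"grip": 0.4, "translation": [-1, 0.2, -2.3], "rot": [2, 3.5, 2]}, {"grip": 0.2, "translation": [-2.1, 0.4, -4.6], "rot": [4, 7, 4.5]}, {"grip": 0, "translation": [-2.9, 4, -4.9], "rot": [3.8, 10, 4.6]}, {"grip": 0, "translation": [-3.7, 7.8, -5.1], "rot": [3.7, 13, 4.7]}, {"grip": 0, "translation": [-4, 11.8, -4.8], "rot": [3.7, 13, 4.7]}, {"grip": 0, "translation": [-4.3, 15.8, -4.5], "rot": [3.7, 13, 4.7]}, {"grip": 0, "translation": [-4.3, 15.8, -4.5], "rot": [3.7, 13, 4.7]}, {"grip": 0, "translation": [-4.3, 15.8, -4.5], "rot": [3.7, 13, 4.7]}])

```text
time: 20.92
position: [0.4671, 0.2583, 0.2149]
orientation: [0.269, -0.201, 0.94, 0.058]
ft_force: [-0.9, -0.5, 0.4]
grip_width: 0.0002
finger_force: 0.0
```

Run:
```python
from g import *
st();s=get_state();print(K(s['position']))
for w in((-75,150,215),(-45,150,172)): rel(W(*w),Rt(24,32))
```

```text
20.925 [0.4671 0.2583 0.2149] [ 0.64  0.36 -1.42  2.25  1.15  0.53  0.39] [ 0.04  0.01  0.    0.   -0.   -0.   -0.  ] [-0.9 -0.5  0.4] 0.00022732776610497833
[-75.2 150.4 214.9]
t cm [-0.03 -0.04 -0.  ] rot [ 0.1 -0.   0.1]
t cm [-0.3  -0.06  5.24] rot [ 0.1 -0.   0.1]
```

Emit:
drive_tool(moves=[{"grip": 0, "translation": [-0.2, 0, 2.6], "rot": [0, 0, 0]}, {"grip": 0, "translation": [-0.3, 0, 5.2], "rot": [0, 0, 0]}, {"grip": 0, "translation": [-0.3, 0, 5.2], "rot": [0, 0, 0]}])

```text
time: 21.3
position: [0.4948, 0.2694, 0.1709]
orientation: [0.268, -0.199, 0.941, 0.058]
ft_force: [-0.1, -0.3, -0.6]
grip_width: 0.0004
finger_force: 0.0
```

Run:
```python
from g import *
st();s=get_state();print(K(s['position']))
a=snap('wrist','w8.png');b=snap('scene','s8.png')
cv2.imwrite('pics/c8.png',np.hstack([cv2.resize(a,(400,300),interpolation=3),cv2.resize(b[140:275,220:400],(400,300),interpolation=2)])[:,:,::-1])
for w in((-45,125,180),(-45,100,188),(-45,76,192),(-45,60,191),(-45,43,188),(-45,20,181),(-45,-1,172)): rel(W(*w),Rt(24,32))
```

```text
21.3 [0.4948 0.2694 0.1709] [ 0.4   0.44 -1.17  2.23  1.36  0.52  0.2 ] [ 0.04 -0.04 -0.07  0.01 -0.04 -0.01  0.03] [-0.1 -0.3 -0.6] 0.00042172257726052267
[-45.4 149.3 170.9]
t cm [-0.42 -2.52 -0.61] rot [ 0.1 -0.  -0. ]
t cm [-0.85 -5.02 -1.29] rot [ 0.1 -0.  -0. ]
t cm [-1.06 -7.42 -1.64] rot [ 0.1 -0.  -0. ]
t cm [-1.01 -9.02 -1.56] rot [ 0.1 -0.  -0. ]
t cm [ -0.85 -10.72  -1.31] rot [ 0.1 -0.  -0. ]
t cm [ -0.48 -13.02  -0.72] rot [ 0.1 -0.  -0. ]
t cm [-1.000e-02 -1.512e+01  4.000e-02] rot [ 0.1 -0.  -0. ]
```

View pics/c8.png

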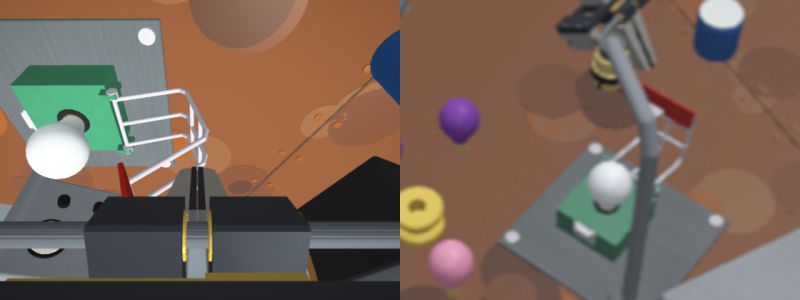

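The closed fingers, at (195,185), stand on the outer side of the red tab at (123,185), clear of the wires. I'll push the guard over from here. That used up my picture allowance (one over, in fact), so from now on I'll go by forces and image numbers only.

Emit:
drive_tool(moves=[{"grip": 0, "translation": [-0.4, -2.5, -0.6], "rot": [0, 0, 0]}, {"grip": 0, "translation": [-0.85, -5, -1.3], "rot": [0, 0, 0]}, {"grip": 0, "translation": [-1.05, -7.4, -1.65], "rot": [0, 0, 0]}, {"grip": 0, "translation": [-1, -9, -1.55], "rot": [0, 0, 0]}, {"grip": 0, "translation": [-0.85, -10.7, -1.3], "rot": [0, 0, 0]}, {"grip": 0, "translation": [-0.5, -13, -0.7], "rot": [0, 0, 0]}, {"grip": 0, "translation": [0, -15.1, 0], "rot": [0, 0, 0]}, {"grip": 0, "translation": [0, -15.1, 0], "rot": [0, 0, 0]}])

```text
time: 22.4
position: [0.5566, 0.1305, 0.1721]
orientation: [0.269, -0.198, 0.941, 0.058]
ft_force: [0.0, -0.2, -0.2]
grip_width: 0.0002
finger_force: 0.0
```

```bash
cat > red.py <<'E'
from g import *
import sys
# red tab centroid in scene vs the guard model
n=sys.argv[1]; b=snap('scene',n).astype(int)
m=(b[...,0]>90)&(b[...,1]<.35*b[...,0])&(b[...,2]<.35*b[...,0]); m[:120]=0;m[300:]=0;m[:,:250]=0;m[:,420:]=0
ys,xs=np.nonzero(m);print('red',len(xs),xs.mean() if len(xs) else None,ys.mean() if len(xs) else None)
for a in(2,1.57,1.2,1.0,.9,.8,.6,.4,.2,.1,0): print(a,np.round(proj(n,W(0,58-131*np.cos(a)+2*np.sin(a),55+131*np.sin(a)+2*np.cos(a))),1),end=' ')
print();st();print(K(get_state()['position']))
E
python3 red.py s9.png
python3 - <<'E'
from g import *
for w in((-45,-18,166),(-45,-35,154),(-45,-50,140),(-45,-62,124),(-45,-71,106),(-45,-78,90),(-45,-80,80)): rel(W(*w),Rt(24,32))
E
```

```text
red 0 None None
2 [336.9 183.8] 1.57 [327. 192.] 1.2 [317.5 203.6] 1.0 [312.6 211. ] 0.9 [310.3 214.9] 0.8 [308.1 218.8] 0.6 [304.3 226.5] 0.4 [301.4 233.8] 0.2 [299.4 240.4] 0.1 [298.8 243.3] 0 [298.5 245.9] 
22.45 [0.5562 0.132  0.1726] [ 0.81  0.51 -1.24  2.21  1.23  0.41  0.67] [-0.02 -0.01 -0.02  0.   -0.   -0.   -0.01] [-0.4  0.3 -0.5] 0.00016422843091748755
[-45.2  -1.3 172.6]
t cm [ 0.33 -1.67  0.56] rot [ 0.1  0.  -0.1]
t cm [ 0.96 -3.38  1.58] rot [ 0.1  0.  -0.1]
t cm [ 1.7  -4.88  2.77] rot [ 0.1  0.  -0.1]
t cm [ 2.55 -6.08  4.12] rot [ 0.1  0.  -0.1]
t cm [ 3.5  -6.98  5.65] rot [ 0.1  0.  -0.1]
t cm [ 4.35 -7.69  7.  ] rot [ 0.1  0.  -0.1]
t cm [ 4.88 -7.89  7.85] rot [ 0.1  0.  -0.1]
```

```bash
cat > rd.py <<'E'
import cv2,numpy as np,sys
for n in sys.argv[1:]:
    h=cv2.cvtColor(cv2.imread('pics/'+n),cv2.COLOR_BGR2HSV)[150:265,270:380].astype(int)
    m=((h[...,0]<5)|(h[...,0]>174))&(h[...,1]>165)&(h[...,2]>60)
    ys,xs=np.nonzero(m);print(n,len(xs),(xs.mean()+270,ys.mean()+150,xs.min()+270,xs.max()+270,ys.min()+150,ys.max()+150) if len(xs) else '')
E
python3 rd.py s0.png s8.png s9.png
```

```text
s0.png 122 (np.float64(341.75409836065575), np.float64(187.87704918032787), np.int64(331), np.int64(351), np.int64(179), np.int64(196))
s8.png 121 (np.float64(341.6611570247934), np.float64(187.9090909090909), np.int64(331), np.int64(351), np.int64(179), np.int64(196))
s9.png 0
```

Run:
```python
from g import *
a=snap('wrist','w9.png')
h=cv2.cvtColor(a,cv2.COLOR_RGB2HSV).astype(int)
m=((h[...,0]<5)|(h[...,0]>174))&(h[...,1]>165)&(h[...,2]>60)
n,l,s,c=cv2.connectedComponentsWithStats(m.astype(np.uint8))
for i in range(1,n):
    if s[i,4]>30: print(s[i],c[i])
for A in(2,1.57,1.3,1.15,1.0,.9,.8):
    e=[np.round(proj('w9.png',W(x,58-131*np.cos(A)+2*np.sin(A),55+131*np.sin(A)+2*np.cos(A)))) for x in(-60,0,60)]
    print(A,e)
print(np.round(proj('w9.png',get_state()['position'])))
```

```text
[ 229  204   40   67 1103] [248.07162285 233.46418858]
2 [array([513., 234.]), array([465., 295.]), array([433., 336.])]
1.57 [array([409., 255.]), array([381., 315.]), array([363., 354.])]
1.3 [array([333., 248.]), array([321., 308.]), array([313., 348.])]
1.15 [array([293., 238.]), array([290., 299.]), array([287., 339.])]
1.0 [array([258., 224.]), array([262., 286.]), array([264., 328.])]
0.9 [array([238., 213.]), array([245., 276.]), array([250., 318.])]
0.8 [array([220., 201.]), array([231., 265.]), array([238., 308.])]
[279. 252.]
```

Emit:
drive_tool(moves=[{"grip": 0, "translation": [0.35, -1.7, 0.55], "rot": [0, 0, 0]}, {"grip": 0, "translation": [0.95, -3.4, 1.6], "rot": [0, 0, 0]}, {"grip": 0, "translation": [1.7, -4.9, 2.75], "rot": [0, 0, 0]}, {"grip": 0, "translation": [2.55, -6.1, 4.1], "rot": [0, 0, 0]}, {"grip": 0, "translation": [3.5, -7, 5.65], "rot": [0, 0, 0]}, {"grip": 0, "translation": [4.35, -7.7, 7], "rot": [0, 0, 0]}, {"grip": 0, "translation": [4.9, -7.9, 7.85], "rot": [0, 0, 0]}, {"grip": 0, "translation": [4.9, -7.9, 7.85], "rot": [0, 0, 0]}])

```text
time: 23.5
position: [0.5882, 0.0605, 0.079]
orientation: [0.269, -0.2, 0.94, 0.058]
ft_force: [-0.0, -0.4, -0.4]
grip_width: 0.0006
finger_force: 0.0
```

```bash
cat > wr.py <<'E'
from g import *
import sys
n=sys.argv[1]
a=snap('wrist',n)
h=cv2.cvtColor(a,cv2.COLOR_RGB2HSV).astype(int)
m=((h[...,0]<5)|(h[...,0]>174))&(h[...,1]>165)&(h[...,2]>60)
k,l,s,c=cv2.connectedComponentsWithStats(m.astype(np.uint8))
for i in range(1,k):
    if s[i,4]>30: print('red',s[i],c[i].round(1))
for A in(.8,.5,.3,.2,.1,0):
    cor=np.array([proj(n,W(x,58-(131+r)*np.cos(A)+2*np.sin(A),55+(131+r)*np.sin(A)+2*np.cos(A))) for x in(-60,60) for r in (-15,15)])
    print(A,'cols',cor[:,0].round(),'rows',cor[:,1].round())
st();print(K(get_state()['position']))
E
python3 wr.py w10.png
python3 - <<'E'
from g import *
for z in(74,68,64,60,56): rel(W(-45,-80,z),Rt(24,32))
E
```

```text
red [ 263  216   57   78 1326] [294.1 232.3]
0.8 cols [435. 393. 371. 342.] rows [359. 427. 432. 476.]
0.5 cols [364. 304. 331. 293.] rows [294. 326. 384. 409.]
0.3 cols [336. 275. 315. 275.] rows [253. 269. 353. 366.]
0.2 cols [327. 267. 310. 270.] rows [235. 244. 337. 345.]
0.1 cols [321. 263. 306. 267.] rows [217. 222. 322. 326.]
0 cols [317. 261. 304. 266.] rows [201. 201. 308. 308.]
23.55 [0.5884 0.0609 0.0796] [ 0.75  0.67 -0.97  2.2   1.69  0.3   0.42] [ 0.   -0.02 -0.01 -0.   -0.   -0.   -0.  ] [-0.1  0.1 -0.5] 0.00016700996067773205
[-44.7 -79.3  79.6]
t cm [ 0.32 -0.07  0.46] rot [ 0.1 -0.   0. ]
t cm [ 0.64 -0.07  0.97] rot [ 0.1 -0.   0. ]
t cm [ 0.85 -0.07  1.31] rot [ 0.1 -0.   0. ]
t cm [ 1.06 -0.08  1.65] rot [ 0.1 -0.   0. ]
t cm [ 1.28 -0.08  1.99] rot [ 0.1 -0.   0. ]
```

Emit:
drive_tool(moves=[{"grip": 0, "translation": [0.3, 0, 0.45], "rot": [0, 0, 0]}, {"grip": 0, "translation": [0.65, 0, 1], "rot": [0, 0, 0]}, {"grip": 0, "translation": [0.75, 0, 1.15], "rot": [0, 0, 0]}, {"grip": 0, "translation": [0.85, 0, 1.3], "rot": [0, 0, 0]}])

```text
time: 24.05
position: [0.5883, 0.0608, 0.0647]
orientation: [0.27, -0.2, 0.94, 0.058]
ft_force: [0.7, -0.6, 0.1]
grip_width: 0.0005
finger_force: 0.0
```

```bash
python3 wr.py w11.png
```

```text
red [ 261  218   58   76 1247] [292.1 232.9]
0.8 cols [448. 403. 375. 345.] rows [403. 483. 460. 508.]
0.5 cols [370. 306. 333. 293.] rows [326. 364. 408. 434.]
0.3 cols [339. 274. 316. 274.] rows [280. 298. 373. 387.]
0.2 cols [330. 266. 311. 269.] rows [258. 269. 357. 365.]
0.1 cols [323. 261. 307. 266.] rows [239. 244. 341. 345.]
0 cols [319. 260. 305. 265.] rows [221. 221. 325. 326.]
24.1 [0.5881 0.0608 0.0644] [ 0.75  0.72 -0.98  2.21  1.8   0.33  0.34] [-0.   -0.    0.    0.   -0.01 -0.01  0.01] [-1.  -0.  -0.1] 0.00030113877048502013
[-45.  -79.2  64.4]
```

Emit:
drive_tool(moves=[{"grip": 0, "translation": [0.1, 0, 0.17], "rot": [0, 0, 0]}, {"grip": 0, "translation": [0.2, 0, 0.33], "rot": [0, 0, 0]}, {"grip": 0, "translation": [0.3, 0, 0.5], "rot": [0, 0, 0]}, {"grip": 0, "translation": [0.3, 0, 0.5], "rot": [0, 0, 0]}])

```text
time: 24.6
position: [0.589, 0.0611, 0.0607]
orientation: [0.271, -0.201, 0.94, 0.057]
ft_force: [-13.5, -6.9, 27.6]
grip_width: 0.0007
finger_force: 13.7
```

```bash
python3 wr.py w12.png | grep -v '^0.[3-8]'
python3 - <<'E'
from g import *
for w in((-50,-85,100),(-70,-90,180)): rel(W(*w),Rt(24,32))
E
```

```text
red [ 261  223   59   71 1112] [293.3 236. ]
0.2 cols [331. 266. 311. 269.] rows [265. 276. 362. 371.]
0.1 cols [324. 261. 307. 266.] rows [245. 250. 345. 349.]
0 cols [320. 260. 305. 265.] rows [226. 226. 330. 330.]
24.65 [0.5889 0.0611 0.0607] [ 0.75  0.74 -0.98  2.21  1.83  0.35  0.32] [ 0. -0.  0. -0. -0. -0.  0.] [-13.1  -7.   26.9] 0.000305691782498411
[-44.1 -79.3  60.7]
t cm [-1.59 -0.58 -3.64] rot [-0.   0.2  0.2]
t cm [ -4.16  -1.08 -11.47] rot [-0.   0.2  0.2]
```

Emit:
drive_tool(moves=[{"grip": 0, "translation": [-0.8, -0.3, -1.8], "rot": [0, 0, 0]}, {"grip": 0, "translation": [-1.6, -0.6, -3.6], "rot": [0, 0, 0]}, {"grip": 0, "translation": [-2.9, -0.8, -7.5], "rot": [0, 0, 0]}, {"grip": 0, "translation": [-4.2, -1.1, -11.5], "rot": [0, 0, 0]}, {"grip": 0, "translation": [-4.2, -1.1, -11.5], "rot": [0, 0, 0]}, {"grip": 0, "translation": [-4.2, -1.1, -11.5], "rot": [0, 0, 0]}])

```text
time: 25.4
position: [0.5694, 0.0391, 0.1776]
orientation: [0.269, -0.2, 0.94, 0.058]
ft_force: [-0.3, 0.0, -1.4]
grip_width: 0.0003
finger_force: 0.0
```

```bash
python3 wr.py w13.png
python3 - <<'E'
from g import *
snap('scene','s13.png')
for X in((0,-73,57),(-60,-88,57),(60,-88,57)): print(np.round(proj('s13.png',W(*X)),1))
# white globe in the scene and wrist views
for n in('s13.png','w13.png'): print(n,'globe pred',np.round(proj(n,W(0,0,97)),1))
E
python3 rd.py s13.png
```

```text
red [ 281  134   38   99 3005] [296.5 179.8]
0.8 cols [390. 362. 357. 336.] rows [212. 239. 305. 329.]
0.5 cols [349. 311. 329. 302.] rows [182. 197. 278. 292.]
0.3 cols [331. 292. 317. 288.] rows [162. 170. 259. 267.]
0.2 cols [325. 286. 313. 283.] rows [153. 158. 250. 255.]
0.1 cols [321. 282. 310. 281.] rows [143. 146. 241. 243.]
0 cols [319. 281. 309. 280.] rows [135. 135. 232. 232.]
25.45 [0.5691 0.0399 0.1771] [ 1.04  0.54 -1.26  2.18  0.98  0.37  1.11] [-0.04  0.    0.01  0.   -0.01  0.    0.01] [-0.1 -0.9 -0.3] 0.00033039264684856976
[-70.9 -90.6 177.1]
[298.5 245.9]
[279.7 239. ]
[311.8 259.7]
s13.png globe pred [313.3 222.8]
w13.png globe pred [386.6 223. ]
s13.png 216 (np.float64(299.3240740740741), np.float64(246.48611111111111), np.int64(282), np.int64(316), np.int64(235), np.int64(257))
```

Run:
```python
from workcell import *
print(sign_off())
```

```text
the job is handed in; nothing more can be done
None
```

The bulb stands in the keeper's bore and the guard is shut, and I handed the job in at about 25.5 s; the final images put the guard at about 0 rad after I let go, but I viewed 11 pictures against the limit of 10.

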